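Dry-fit the handle blocks in the quick clamp

TASK

At the knife-maker's stall, lift the retaining bar out of the two open brackets of the rack and lay it on the felt, then set every handle block from the rack in one row between the jaws of the quick clamp and squeeze its trigger, stroke by stroke, until the jaw grips the row and has pushed the sprung pad in by at least 4 mm. Let go of the trigger so that the clamp holds the row on its own for two seconds, then press the release tab until the jaw has sprung fully back, and put all the blocks into the wooden tray. Leave the bar lying on the felt and do not disturb the other goods on the counter.

Things in the scene. Friction and masses are not known exactly. Their poses are not given: they have to be found in the camera images.
- clamp: Quick clamp, fixed on a plywood board 100 x 360 mm, top at z = 8 mm. Origin: on the counter under it. y runs along it, z up. Along +y: fixed jaw with sprung pad, open bed, moving jaw on a steel bar, black head with upright fixed grip (y = +39 mm), upright grey trigger (+82), steel release tab (+165). Board y = -192 to +168; the bare bar sticks out behind to +195.
- bed (a point): Middle of the bed between the jaws, on the board's top (8 mm above the counter), axes as the clamp's. With jaw and pad at 0 the open bed is 128 mm long, from y = -64 (pad face) to +64 (jaw face) of this point. Jaws 36 to 40 mm wide, tops 48 mm above the counter.
- pad (a joint): Black rubber pad (36 wide, 32 high) before the fixed jaw, against which the row is pressed towards -y of the clamp. Value: how far it is pushed in, m: 0 free, 0.016 fully in; spring 0.8 N per mm. Shows how firmly the row is gripped.
- jaw_face (a point): Middle of the face of the moving jaw (36 wide, 35 high) that meets the row.
- jaw (a joint): How far the moving jaw has walked in from fully open towards the pad, m: 0 open, 0.092 the most. A spring of 3 to 5.5 N pulls it open, but a ratchet with 5 mm teeth holds it (it may slip back by up to one tooth as the trigger is let go) unless the release tab is pressed. Starts open, at 0.
- grip (a point): The upright fixed black grip, 26 wide, 18 along the clamp, from 54 to 122 mm above the counter; this point is on its middle line at 95 mm height.
- trigger_mid (a point): Upright grey trigger, 20 wide, 12 along the clamp, 52 to 118 mm above the counter (head top 58); this point is on its middle line at 95 mm height. At rest it stands 43 mm (centre to centre) on the +y side of the grip; over their outer faces the two measure 58 mm, squeezed 44 mm. Squeeze with one finger outside the grip and one outside the trigger. Only the trigger moves.
- trigger (a joint): Trigger travel towards the grip, m: 0 released, 0.014 squeezed. Return spring 4 to 7 N plus what the jaw meets: up to about 35 N in all with the row gripped. The first 3 mm are idle, then the jaw walks with it, about 10 mm a full stroke. Let it right out between strokes.
- tab_top (a point): Where to press the steel release tab: on its top, about 66 mm above the counter at rest. The tab is 26 wide and 66 long and rocks about an axis 50 mm towards the trigger from this point.
- tab (a joint): Rocking of the release tab, rad: 0 at rest, 0.26 fully pressed (tab_top goes down 13 mm). It takes 1 to 2 N, up to about 10 N when the row is gripped hard. While it is held down the jaw runs back by its spring in 1 to 2 s.
- rack: Dark wooden rack, fixed: a board 120 x 262 x 6 mm with a bracket at each end. Origin: under its middle; y along it. Blocks stand on it along y, about 64 mm apart (y near -64, 0, +64; one may be absent). Bracket seats 37 mm above the counter at y = +-110, open at the top, slot 28 mm wide in x, cheeks up to 58 mm; end plates stop the bar endways.
- bar: Retaining bar lying in both brackets, 3 mm above the blocks' tops: aluminium, 24 (x) x 230 (y) x 10 (z) mm, with an upright wooden grip in its middle, 16 (x) x 40 (y) mm, 10 to 46 mm above the bar's underside. Origin: middle of the underside. 0.2 kg.
- felt: Flat grey felt mat, fixed, 90 (x) x 250 (y) x 3 mm, origin under its middle: the bar is to lie on it, along it.
- tray: Open wooden tray, fixed, 110 (x) x 200 (y) mm, 24 mm high, walls and floor 6 mm thick. Origin: under its middle.
- block0: Pale wooden handle block with two brass bands, 26 (x) x 34 (y) x 28 (z) mm, 45 g. Origin: its centre. Stands on the rack with x across the rack. May be absent.
- block1: Pale wooden handle block with two brass bands, 26 (x) x 34 (y) x 28 (z) mm, 45 g. Origin: its centre. Stands on the rack with x across the rack. May be absent.
- block2: Pale wooden handle block with two brass bands, 26 (x) x 34 (y) x 28 (z) mm, 45 g. Origin: its centre. Stands on the rack with x across the rack. May be absent.
- stone_b: a loose blue-grey whetstone, 50 x 150 x 22 mm, beyond the work; not part of the job, to be left alone. Origin: on its underside.
- knife_a: a closed pocket knife, 20 x 105 x 14 mm; not part of the job, to be left alone. Origin: on its underside.
- knife_b: a closed pocket knife, 20 x 105 x 14 mm; not part of the job, to be left alone. Origin: on its underside.
- oil_jar: a small amber jar, 56 mm across, 75 mm tall; not part of the job, to be left alone. Origin: on its underside.
- bowl: a small wooden bowl, 110 mm across, 45 mm tall; not part of the job, to be left alone. Origin: on its underside.
Things that resemble listed ones, but are neither listed nor needed, are in the scene too. What is meant by the bar is not black, and is the larger of those in its own colour.

How it is judged:
By the outcome, as a careful person would: the job done as asked, in the order asked, and still so for the second after the job is handed in, with the robot touching nothing.
Of block0, block1, block2 only 2 to 3 are there at a start; the rules pass over those that are not, and their reading is None.
At some moment in a run one of block0, block1, block2 may be knocked a few centimetres aside while the robot is not near it.
Once in a run the grip may slacken for a moment while it holds something.
It also fails if it takes over 210 s, if anything falls off the work surface, if the arm or the gripper's body presses on something with over 40 N, if the wrist force passes 120 N, or if a joint passes its speed limit or range.

ROBOT

A 7-joint arm with a two-finger parallel gripper is mounted at the origin on the work surface. World frame = base frame: x ahead of the robot, y to its left, z up, the work surface at z = 0. Lengths are in m, angles in degrees, forces in N, time in s.
With the tool pointing down it reaches from about 0.425 to 0.95 m from the base axis. Payload 16.7 kg.
Tool frame: the origin (TCP) lies midway between the tips of the shut fingers; the grasp point (between the pads) lies 19 mm behind it (robot.pinch_z is the distance from the TCP to the grasp point, in m); z points along the fingers, y is the direction in which the jaws open and shut (so a half turn about z gives the same grasp; the last joint's range is limited). The gripper opens to 94 mm and grips with 3 to 60 N. Pads are 16 mm wide; open, the fingers measure 119 mm over their backs; the gripper's body (75 mm by 177 mm) begins 78 mm behind the grasp point.
Start: joints at [62.424, 24.414, 4.234, 92.017, -1.954, 63.644, -3.845], TCP at [0.22, -0.638, 0.205] pointing down, gripper open.
Joint ranges: [-163.25, 163.25], [-28.42, 122.38], [-70.27, 78.77], [12.13, 141.07], [-58.53, 238.53], [9.26, 117.41], [-156.51, 156.51]. Speed limits (degrees/s): [108.29, 108.29, 136.94, 136.94, 172.46, 172.46, 172.46].

INTERFACE

Orientations are given as a 3x3 rotation matrix whose columns are the frame's x, y, z axes.
In Python, from cell import robot gives the robot as it stands.
- The arm moves only by the tool servo_tool, never from a script. Its argument "series" is a list of rows, each an object of numbers: "hand": the finger opening in m, from 0 to 0.094; "dx", "dy", "dz": the shift along the world's x, y, z in m; "roll": the turn about the world's z in degrees. A call has 1 to 12 rows; each row is the pose to reach, as a shift and turn from the pose commanded when the call began; what a row does not reach only later rows make up. A row lasts 1/10 s, in which the tool goes at most 50 mm and 8.59 degrees, less where a joint would pass 70% of its speed; a pose out of reach is approached as far as the arm can. A call with a gripper value outside its range is refused whole. The fingers move at their own pace and stop on an object; the grip force is fixed at half the most. Time passes only in rows, so rows that repeat a pose let the fingers close. It gives the time, the measured TCP pose, the force and the opening at its end, in the units of the state.
- robot.sense(): the state, without advancing time (a new reading comes with each control period).
- robot.grab_frame(name): name is "side" or "top"; returns a dict with "pixels" (420x560x3 uint8, red, green, blue), "fovy" (degrees; the focal length in pixels is half the picture's height over the tangent of half this angle, whatever the lens; pixels are square), "cx", "cy" (the principal point, pixels), "dist_coeffs" ([k1, k2, p1, p2, k3] as OpenCV has them; the pictures are not rectified), "R" (3x3) and "t" (3): a world point X has camera coordinates R X + t. Camera axes: x right, y down, z forward; pixel columns grow to the right and rows downward; lengths in m; the calibration is good to about 2 mm. A picture is of the moment at which its call begins. There is no depth.
- robot.job_done(): hands the job in, once; it reports no verdict.
Trained networks look in a picture, given as the dict that the camera call returned (one of the last four; its "shot" number tells which), for a name from the list of things; names that differ only in an ending like _2 or _b are one class to them, and where a whole thing is asked for, a point or a joint stands for the part that bears it (a point fixed in the world has none). Each returns a list of dicts, best first, with "score" (0 to 1); they miss things now and then, are a little off and sometimes report something else, mostly with a low value. They report only what shows in the picture. A call takes as long as a camera call. They do not tell look-alikes from the thing itself.
- robot.look_for(name, picture): "extent" ([centre column, centre row, width, height] in pixels, round what is visible of it).
The state is a dict: "clock": time; "q": joint angles; "qvel": joint speeds; "tau": joint torques, N m; "tool_pos": TCP position; "tcp_rot": TCP orientation; "force": force on the tool from outside, world axes, zero at the start; "wrist_torque": the same for the moment, N m; "width": finger opening in m.
Only numpy, scipy, OpenCV 4.12 (cv2) and the standard library are available. Lean on these libraries where they do the work, as an engineer would, in place of code of your own. Each camera call takes 0.05 s, during which the arm holds its last target. There are 200 camera calls.

## Working session

There is one attempt and no reset: what is moved stays moved. The work goes in short steps, Python scripts to look and compute and a tool call to move; the robot and the scene stay as the last step left them, time stands still between calls to the robot, and variables do not carry over. Pictures are saved under pics/ and viewed, about 12 in all and at most 16, crops included, and the job is handed in when it is done.

Besides the shell and the picture viewer there is one more tool, called by a JSON object that holds its "api" and its "payload", one argument or row to a line. servo_tool: Moves the arm, as the interface text tells. Its arguments: {"type":"object","properties":{"series":{"type":"array"}},"required":["series"]}

```bash
mkdir -p pics; ls; cat > h.py <<'E'
import numpy as np, cv2
from cell import robot
def K(f):
    F=f["pixels"].shape[0]/2/np.tan(np.radians(f["fovy"])/2)
    return np.array([[F,0,f["cx"]],[0,F,f["cy"]],[0,0,1.]])
def ray(f,uv,z):
    """world points at height z for pixels uv"""
    p=cv2.undistortPoints(np.array(uv,float).reshape(-1,1,2),K(f),np.array(f["dist_coeffs"],float)).reshape(-1,2)
    R=np.array(f["R"]);t=np.array(f["t"]);d=np.c_[p,np.ones(len(p))]@R;c=-R.T@t
    return c+d*((z-c[2])/d[:,2])[:,None]
def proj(f,X):
    R=np.array(f["R"]);r,_=cv2.Rodrigues(R)
    return cv2.projectPoints(np.array(X,float).reshape(-1,1,3),r,np.array(f["t"],float),K(f),np.array(f["dist_coeffs"],float))[0].reshape(-1,2)
def save(f,n,crop=None,s=1):
    im=cv2.cvtColor(np.array(f["pixels"]),cv2.COLOR_RGB2BGR)
    if crop: im=im[crop[1]:crop[3],crop[0]:crop[2]]
    cv2.imwrite("pics/"+n+".png",cv2.resize(im,None,fx=s,fy=s,interpolation=cv2.INTER_CUBIC))
E
cat > a.py <<'E'
from h import *
for n in ["top","side"]:
    f=robot.grab_frame(n); save(f,n+"0",s=1.42)
    print(n,f["fovy"],(-np.array(f["R"]).T@np.array(f["t"])).round(3),f["dist_coeffs"])
    for o in ["clamp","rack","bar","felt","tray","block0","grip","trigger","tab","pad","jaw","stone_b","knife_a","oil_jar","bowl"]:
        print(o,[(np.round(d["extent"]).astype(int).tolist(),round(d["score"],2),ray(f,d["extent"][:2],0.03)[0][:2].round(3).tolist()) for d in robot.look_for(o,f)][:4])
E
python3 a.py; python3 -c "
from h import *
s=robot.sense();print(s['tool_pos'],s['tcp_rot'],s['width'],s['force'],robot.pinch_z,s['clock'])"
```

```text
pics
top 53.834237540380194 [ 0.392 -0.019  1.128] [-0.04363081  0.          0.          0.          0.        ]
clamp [([185, 197, 144, 49], 0.65, [0.565, 0.208])]
rack [([334, 192, 102, 45], 0.94, [0.568, -0.192])]
bar [([170, 323, 52, 71], 0.94, [0.235, 0.247]), ([337, 187, 82, 15], 0.88, [0.581, -0.2]), ([425, 176, 35, 50], 0.81, [0.605, -0.445])]
felt [([210, 244, 96, 41], 0.91, [0.437, 0.144])]
tray [([327, 246, 82, 47], 0.73, [0.422, -0.168]), ([393, 249, 41, 13], 0.37, [0.409, -0.343]), ([125, 200, 24, 13], 0.21, [0.56, 0.369])]
block0 [([208, 244, 95, 40], 0.56, [0.437, 0.149]), ([146, 190, 14, 14], 0.22, [0.585, 0.314])]
grip [([183, 193, 150, 48], 0.84, [0.573, 0.214]), ([339, 121, 37, 38], 0.51, [0.765, -0.215])]
trigger [([168, 190, 56, 12], 0.44, [0.583, 0.255])]
tab [([126, 198, 25, 12], 0.7, [0.564, 0.367]), ([338, 120, 41, 34], 0.45, [0.768, -0.213])]
pad []
jaw [([168, 191, 61, 16], 0.76, [0.581, 0.255]), ([149, 193, 14, 15], 0.17, [0.577, 0.305])]
stone_b [([265, 122, 53, 25], 0.76, [0.767, -0.011])]
knife_a [([132, 260, 42, 14], 0.67, [0.4, 0.347]), ([187, 122, 19
[... 1103 characters left out ...]
]
jaw [([142, 272, 88, 73], 0.83, [0.568, 0.294])]
stone_b [([196, 170, 47, 36], 0.87, [0.747, 0.004])]
knife_a [([168, 349, 46, 42], 0.94, [0.38, 0.36]), ([373, 176, 32, 21], 0.52, [0.405, -0.313])]
oil_jar [([129, 202, 23, 35], 0.73, [0.766, 0.198]), ([311, 163, 10, 11], 0.46, [0.553, -0.235]), ([254, 133, 39, 31], 0.29, [0.756, -0.215])]
bowl [([252, 132, 36, 29], 0.72, [0.765, -0.216]), ([169, 256, 148, 122], 0.25, [0.561, 0.226])]
[ 0.21984641 -0.6381672   0.20548641] [[ 9.45468621e-01  3.25713195e-01  1.43047726e-05]
 [ 3.25713195e-01 -9.45468621e-01  1.53595483e-05]
 [ 1.85275212e-05 -9.86271781e-06 -1.00000000e+00]] 0.09368139902768528 [-0.52075422 -0.1670682  -0.52054974] 0.0188 1.6
```

View pics/top0.png

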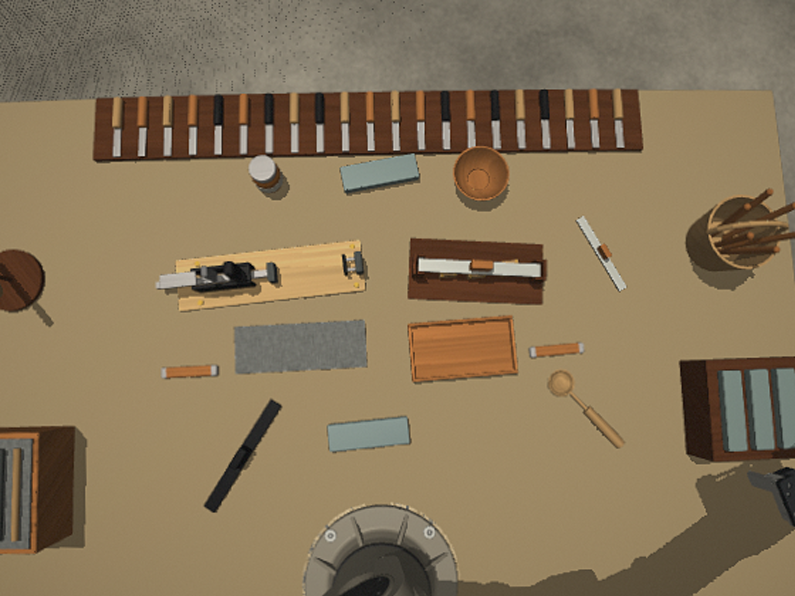

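View pics/side0.png

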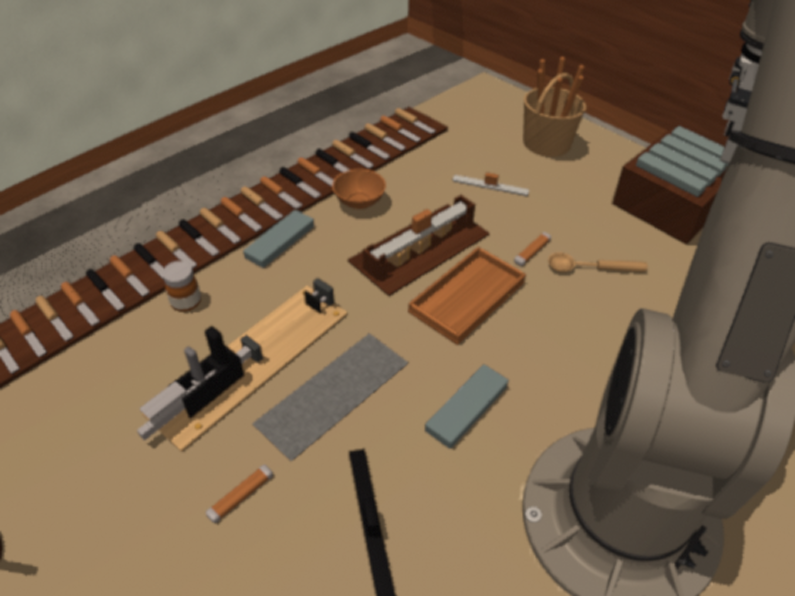

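Top view: clamp on the left (board corners about (177,262)–(366,291)), rack with bar at (480,267), felt at (300,347) and tray at (463,349). The black bar and the smaller silver one are look-alikes. The side view shows two or three blocks under the bar. Next I'll fit the poses from the corners and overlay them.

```bash
cat > fit.py <<'E'
from h import *
from scipy.optimize import least_squares
f=robot.grab_frame("top")
def T(p,pts):
    c,s=np.cos(p[2]),np.sin(p[2]); P=np.array(pts,float)
    return np.c_[c*P[:,0]-s*P[:,1]+p[0], s*P[:,0]+c*P[:,1]+p[1], P[:,2]]
# corners order as picked: upper-left(+x,+y), upper-right(+x,-y), lower-right, lower-left
def rect(x0,x1,y0,y1,z): return [(x1,y1,z),(x1,y0,z),(x0,y0,z),(x0,y1,z)]
M={"clamp":(rect(-.05,.05,-.192,.168,.008),[(177,262),(362,241),(366,291),(181,311)]),
"rack":(rect(-.06,.06,-.131,.131,.006),[(410,238),(546,245),(543,303),(409,298)]),
"felt":(rect(-.045,.045,-.125,.125,.003),[(234,328),(366,320),(367,373),(235,374)]),
"tray":(rect(-.055,.055,-.1,.1,.024),[(408,323),(515,316),(518,375),(411,381)])}
im=cv2.resize(cv2.cvtColor(np.array(f["pixels"]),cv2.COLOR_RGB2BGR),None,fx=3.2,fy=3.2,interpolation=cv2.INTER_CUBIC)
import sys,json
g=cv2.cvtColor(np.array(f["pixels"]),cv2.COLOR_RGB2GRAY).astype(float)
g=cv2.GaussianBlur(g,(0,0),.8);G=np.hypot(cv2.Sobel(g,cv2.CV_64F,1,0),cv2.Sobel(g,cv2.CV_64F,0,1))
out={}
for n,(m,c) in M.items():
    uv=(np.array(c)+.5)/1.42-.5
    s=least_squares(lambda p:(proj(f,T(p,m))-uv).ravel(),[.5,0,0]); p=s.x
    # local refinement: maximise gradient along outline
    L=np.array(m);E=np.concatenate([L[i]+(L[(i+1)%4]-L[i])*np.linspace(.03,.97,60)[:,None] for i in range(4)])
    def sc(q):
        w=proj(f,T(q,E)).astype(np.float32); return -np.minimum(cv2.remap(G,w[:,0],w[:,1],cv2.INTER_LINEAR),120).mean()
    from scipy.optimize import minimize
    r=minimize(sc,p,method="Nelder-Mead",options=dict(initial_simplex=p+np.array([[-.002,-.002,-.008],[.004,0,0],[0,.004,0],[0,0,.016]])))
    print(n,p.round(4),np.degrees(p[2]).round(2),"rms",np.sqrt(2*s.cost/8).round(2),"| refined",r.x.round(4),np.degrees(r.x[2]).round(2))
    q=r.x; out[n]=q.tolist()
    w=(proj(f,T(q,m))+.5)*3.2-.5
    cv2.polylines(im,[w.round().astype(int)],True,(0,255,0),1)
q=out["clamp"]
for y in (.039,.082): print("grip/trig",y,T(q,[(0,y,.095)]).round(3)); w=(proj(f,T(q,[(0,y,.122)]))[0]+.5)*3.2; cv2.circle(im,tuple(w.astype(int)),4,(0,0,255),1)
w=(proj(f,T(q,[(0,.165,.066)]))[0]+.5)*3.2; cv2.circle(im,tuple(w.astype(int)),4,(0,0,255),1)
json.dump(out,open("poses.json","w"))
cv2.imwrite("pics/fit.png",im[500:900,370:1170]); cv2.imwrite("pics/fit2.png",im[500:900,800:1300])
E
python3 fit.py
```

```text
clamp [0.5731 0.2083 0.0862] 4.94 rms 0.65 | refined [0.5761 0.2107 0.0884] 5.06
rack [ 0.575  -0.2009 -0.0702] -4.02 rms 0.74 | refined [ 0.5754 -0.2007 -0.0721] -4.13
felt [0.4336 0.1428 0.0079] 0.45 rms 1.06 | refined [0.4375 0.143  0.028 ] 1.6
tray [ 0.4246 -0.1649  0.027 ] 1.55 rms 0.49 | refined [ 0.4224 -0.1609  0.0544] 3.12
grip/trig 0.039 [[0.573 0.25  0.095]]
grip/trig 0.082 [[0.569 0.292 0.095]]
```

View pics/fit.png

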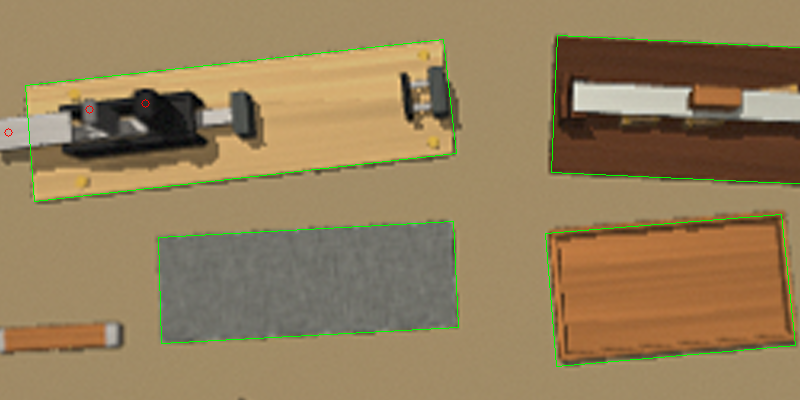

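The green outlines match the clamp board, rack, felt and tray edges. The pad face is near crop (403,97), the jaw face near (253,113), and the bar's grip near (717,97).

```bash
python3 - <<'E'
from h import *; import json
P=json.load(open("poses.json")); f=robot.grab_frame("top")
def loc(n,c,z):
    uv=(np.array(c)+[370,500]+.5)/3.2-.5
    w=ray(f,[uv],z)[0]; p=P[n]; c,s=np.cos(p[2]),np.sin(p[2]); d=w[:2]-p[:2]
    print(n,w.round(4),"local",(c*d[0]+s*d[1]).round(4),(-s*d[0]+c*d[1]).round(4))
loc("clamp",(403,97),.042);loc("clamp",(253,113),.045)
loc("rack",(718,92),.083);loc("rack",(718,107),.065)
for d in robot.look_for("bar",f): print(d)
E
```

```text
clamp [0.5868 0.0571 0.042 ] local -0.0029 -0.1539
clamp [0.5759 0.1808 0.045 ] local -0.0028 -0.0298
rack [ 0.5775 -0.1986  0.083 ] local 0.0019 0.0022
rack [ 0.5683 -0.2012  0.065 ] local -0.0071 -0.001
{'extent': [336.4, 186.4, 85.9, 17.2], 'score': 0.87}
{'extent': [427.2, 177.8, 35.2, 51.7], 'score': 0.74}
```

{"api": "servo_tool", "payload": {
  "series": [
    {"dx": 0.05, "dy": 0.05, "dz": 0.0, "roll": 8},
    {"dx": 0.35, "dy": 0.43, "roll": 64},
    {"dx": 0.35, "dy": 0.43, "roll": 64},
    {"dx": 0.35, "dy": 0.43, "roll": 64},
    {"dx": 0.35, "dy": 0.43, "roll": 64},
    {"dx": 0.35, "dy": 0.43, "roll": 64},
    {"dx": 0.35, "dy": 0.43, "roll": 64},
    {"dx": 0.35, "dy": 0.43, "roll": 64},
    {"dx": 0.35, "dy": 0.43, "roll": 64},
    {"dx": 0.35, "dy": 0.43, "roll": 64},
    {"dx": 0.35, "dy": 0.43, "roll": 64},
    {"dx": 0.35, "dy": 0.43, "roll": 64}
  ]
}}

```text
invalid input at $.series[0]: expected keys hand, dx, dy, dz, roll
```

{"api": "servo_tool", "payload": {
  "series": [
    {"hand": 0.094, "dx": 0.356, "dy": 0.438, "dz": 0, "roll": 67},
    {"hand": 0.094, "dx": 0.356, "dy": 0.438, "dz": 0, "roll": 67},
    {"hand": 0.094, "dx": 0.356, "dy": 0.438, "dz": 0, "roll": 67},
    {"hand": 0.094, "dx": 0.356, "dy": 0.438, "dz": 0, "roll": 67},
    {"hand": 0.094, "dx": 0.356, "dy": 0.438, "dz": 0, "roll": 67},
    {"hand": 0.094, "dx": 0.356, "dy": 0.438, "dz": 0, "roll": 67},
    {"hand": 0.094, "dx": 0.356, "dy": 0.438, "dz": 0, "roll": 67},
    {"hand": 0.094, "dx": 0.356, "dy": 0.438, "dz": 0, "roll": 67},
    {"hand": 0.094, "dx": 0.356, "dy": 0.438, "dz": 0, "roll": 67},
    {"hand": 0.094, "dx": 0.356, "dy": 0.438, "dz": 0, "roll": 67},
    {"hand": 0.094, "dx": 0.356, "dy": 0.438, "dz": 0, "roll": 67},
    {"hand": 0.094, "dx": 0.356, "dy": 0.438, "dz": 0, "roll": 67}
  ]
}}

```text
clock: 2.95
tool_pos: [0.5788, -0.1946, 0.2056]
tcp_rot: [[0.064, 0.998, 0.001], [0.998, -0.064, 0.002], [0.002, 0.001, -1.0]]
force: [-0.2, 0.8, -0.5]
width: 0.0942
```

{"api": "servo_tool", "payload": {
  "series": [
    {"hand": 0.07, "dx": 0, "dy": 0, "dz": -0.05, "roll": 0},
    {"hand": 0.07, "dx": 0, "dy": 0, "dz": -0.1, "roll": 0},
    {"hand": 0.07, "dx": 0, "dy": 0, "dz": -0.13, "roll": 0},
    {"hand": 0.07, "dx": 0, "dy": 0, "dz": -0.151, "roll": 0},
    {"hand": 0.07, "dx": 0, "dy": 0, "dz": -0.151, "roll": 0},
    {"hand": 0.07, "dx": 0, "dy": 0, "dz": -0.151, "roll": 0},
    {"hand": 0.07, "dx": 0, "dy": 0, "dz": -0.151, "roll": 0},
    {"hand": 0.07, "dx": 0, "dy": 0, "dz": -0.151, "roll": 0}
  ]
}}

```text
clock: 3.75
tool_pos: [0.5766, -0.2005, 0.056]
tcp_rot: [[0.07, 0.998, 0.002], [0.998, -0.07, -0.001], [-0.001, 0.002, -1.0]]
force: [-0.4, 0.7, 0.6]
width: 0.07
```

```bash
python3 - <<'E'
from h import *
f=robot.grab_frame("side"); s=robot.sense(); print(s["tool_pos"],s["q"])
w=proj(f,[s["tool_pos"]])[0]; print(w); c=[int(w[0])-70,int(w[1])-70,int(w[0])+70,int(w[1])+50]
save(f,"bar1",c,5)
E
```

```text
[ 0.57648903 -0.2004979   0.05576502] [ 27.83187423  29.2197735  -19.00541273 106.5547918   12.75596997
  46.18292956  -1.79452798]
[296.47632197 157.3920372 ]
```

View pics/bar1.png

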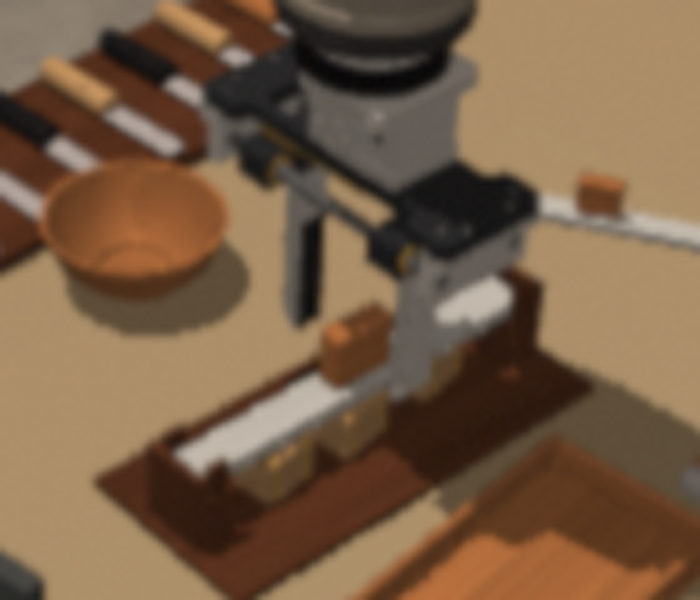

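The fingers straddle the bar's grip at (355,345), and three blocks stand under the bar. Now I'll close and lift.

{"api": "servo_tool", "payload": {
  "series": [
    {"hand": 0.0, "dx": 0, "dy": 0, "dz": -0.002, "roll": 0},
    {"hand": 0.0, "dx": 0, "dy": 0, "dz": -0.002, "roll": 0},
    {"hand": 0.0, "dx": 0, "dy": 0, "dz": -0.002, "roll": 0},
    {"hand": 0.0, "dx": 0, "dy": 0, "dz": -0.002, "roll": 0},
    {"hand": 0.0, "dx": 0, "dy": 0, "dz": -0.002, "roll": 0},
    {"hand": 0.0, "dx": 0, "dy": 0, "dz": -0.002, "roll": 0},
    {"hand": 0.0, "dx": 0, "dy": 0, "dz": 0.015, "roll": 0},
    {"hand": 0.0, "dx": 0, "dy": 0, "dz": 0.035, "roll": 0},
    {"hand": 0.0, "dx": 0, "dy": 0, "dz": 0.06, "roll": 0},
    {"hand": 0.0, "dx": 0, "dy": 0, "dz": 0.08, "roll": 0},
    {"hand": 0.0, "dx": 0, "dy": 0, "dz": 0.09, "roll": 0},
    {"hand": 0.0, "dx": 0, "dy": 0, "dz": 0.09, "roll": 0}
  ]
}}

```text
clock: 5.0
tool_pos: [0.5764, -0.2004, 0.1454]
tcp_rot: [[0.07, 0.998, 0.002], [0.998, -0.07, -0.001], [-0.001, 0.002, -1.0]]
force: [0.2, -0.2, -2.6]
width: 0.0155
```

{"api": "servo_tool", "payload": {
  "series": [
    {"hand": 0.0, "dx": -0.02, "dy": 0.03, "dz": 0.01, "roll": 1},
    {"hand": 0.0, "dx": -0.04, "dy": 0.07, "dz": 0.01, "roll": 2},
    {"hand": 0.0, "dx": -0.055, "dy": 0.11, "dz": 0.01, "roll": 3},
    {"hand": 0.0, "dx": -0.07, "dy": 0.15, "dz": 0.01, "roll": 4},
    {"hand": 0.0, "dx": -0.085, "dy": 0.19, "dz": 0.01, "roll": 5},
    {"hand": 0.0, "dx": -0.1, "dy": 0.23, "dz": 0.01, "roll": 5.5},
    {"hand": 0.0, "dx": -0.115, "dy": 0.27, "dz": 0.01, "roll": 5.5},
    {"hand": 0.0, "dx": -0.13, "dy": 0.31, "dz": 0.005, "roll": 5.5},
    {"hand": 0.0, "dx": -0.139, "dy": 0.335, "dz": 0, "roll": 5.5},
    {"hand": 0.0, "dx": -0.139, "dy": 0.343, "dz": -0.02, "roll": 5.5},
    {"hand": 0.0, "dx": -0.139, "dy": 0.343, "dz": -0.05, "roll": 5.5},
    {"hand": 0.0, "dx": -0.139, "dy": 0.343, "dz": -0.05, "roll": 5.5}
  ]
}}

```text
clock: 6.2
tool_pos: [0.4342, 0.1423, 0.0911]
tcp_rot: [[-0.027, 1.0, -0.006], [1.0, 0.027, -0.001], [-0.001, -0.006, -1.0]]
force: [0.2, -0.7, -1.9]
width: 0.0155
```

```bash
python3 - <<'E'
from h import *
f=robot.grab_frame("side"); s=robot.sense(); print(s["tool_pos"],s["q"],s["width"])
w=proj(f,[s["tool_pos"]])[0]; print(w); c=[int(w[0])-80,int(w[1])-70,int(w[0])+80,int(w[1])+50]
save(f,"bar2",c,4)
E
```

```text
[0.4351558  0.14245899 0.0928441 ] [  3.59816164  15.74360147 -33.56662338 123.30514416  12.25190978
  44.38399021 -36.27695804] 0.01560345462545248
[233.10405475 250.13260528]
```

View pics/bar2.png

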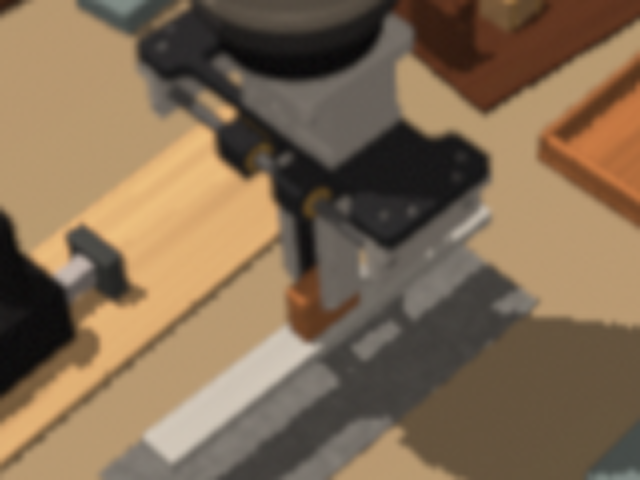

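The bar is held level over the felt. Its near end is at crop (158,447), and I'll check its centring before lowering.

```bash
python3 - <<'E'
from h import *
f=robot.grab_frame("side")
print(ray(f,[(145/4+153,437/4+180),(172/4+153,461/4+180)],.086), ray(f,[(355/4+153,295/4+180),(290/4+153,285/4+180),(300/4+153,335/4+180)],.122))
E
```

```text
[[0.42589169 0.26476026 0.086     ]
 [0.40593363 0.26383799 0.086     ]] [[0.39794503 0.150446   0.122     ]
 [0.42499764 0.16936731 0.122     ]
 [0.39825952 0.18598404 0.122     ]]
```

```bash
python3 - <<'E'
from h import *
f=robot.grab_frame("side"); s=robot.sense(); p=s["tool_pos"]; print(p,s["force"],s["wrist_torque"])
im=cv2.cvtColor(np.array(f["pixels"]),cv2.COLOR_RGB2BGR)
im=cv2.resize(im[165:325,130:330],None,fx=4,fy=4,interpolation=cv2.INTER_CUBIC)
for dz,col in ((0,(0,255,0)),(-.02,(0,0,255))):
  b=p+np.array([0,.0,-.017+dz])
  for q in ([(-.012,-.115,.01),(.012,-.115,.01),(.012,.115,.01),(-.012,.115,.01)],[(-.008,-.02,.046),(.008,-.02,.046),(.008,.02,.046),(-.008,.02,.046)]):
    w=(proj(f,b+np.array(q))-[130,165]+.5)*4
    cv2.polylines(im,[w.astype(int)],True,col,1)
cv2.imwrite("pics/bar3.png",im)
E
```

```text
[0.43688496 0.14277811 0.09485727] [-0.75592071  0.44621213 -2.4217456 ] [-0.06266872 -0.15034861  0.0363983 ]
```

View pics/bar3.png

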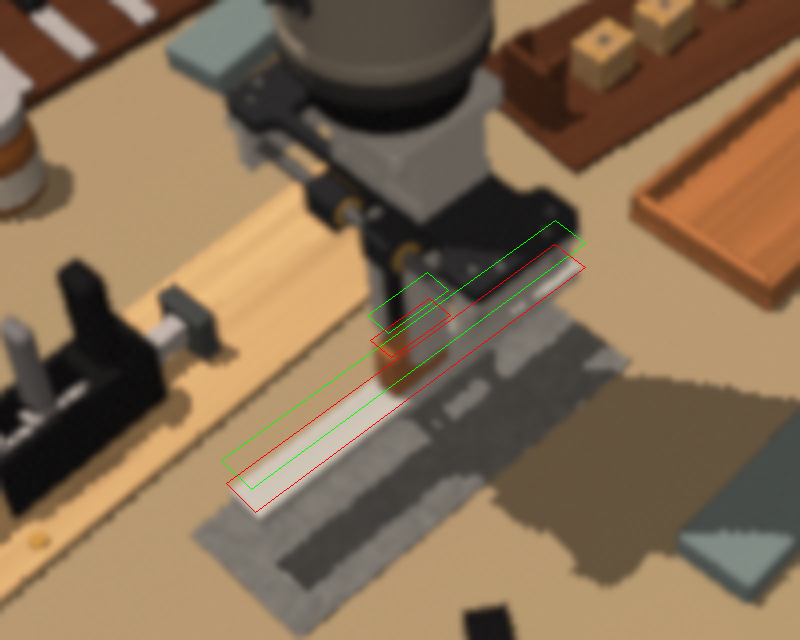

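The bar has slipped about 22 mm down the fingers but is still level (the red outline matches). Contact with the felt should come at TCP z ≈ 0.042.

{"api": "servo_tool", "payload": {
  "series": [
    {"hand": 0.0, "dx": 0, "dy": 0, "dz": -0.015, "roll": 0},
    {"hand": 0.0, "dx": 0, "dy": 0, "dz": -0.03, "roll": 0},
    {"hand": 0.0, "dx": 0, "dy": 0, "dz": -0.04, "roll": 0},
    {"hand": 0.0, "dx": 0, "dy": 0, "dz": -0.046, "roll": 0},
    {"hand": 0.0, "dx": 0, "dy": 0, "dz": -0.05, "roll": 0},
    {"hand": 0.0, "dx": 0, "dy": 0, "dz": -0.052, "roll": 0},
    {"hand": 0.0, "dx": 0, "dy": 0, "dz": -0.052, "roll": 0},
    {"hand": 0.0, "dx": 0, "dy": 0, "dz": -0.052, "roll": 0}
  ]
}}

```text
clock: 7.15
tool_pos: [0.4371, 0.1429, 0.0428]
tcp_rot: [[-0.026, 1.0, 0.0], [1.0, 0.026, 0.0], [0.0, 0.0, -1.0]]
force: [0.6, 0.1, -1.4]
width: 0.0156
```

{"api": "servo_tool", "payload": {
  "series": [
    {"hand": 0.0, "dx": 0, "dy": 0, "dz": -0.0025, "roll": 0},
    {"hand": 0.0, "dx": 0, "dy": 0, "dz": -0.0025, "roll": 0},
    {"hand": 0.06, "dx": 0, "dy": 0, "dz": -0.0025, "roll": 0},
    {"hand": 0.06, "dx": 0, "dy": 0, "dz": -0.0025, "roll": 0},
    {"hand": 0.06, "dx": 0, "dy": 0, "dz": -0.0025, "roll": 0},
    {"hand": 0.06, "dx": 0, "dy": 0, "dz": -0.0025, "roll": 0},
    {"hand": 0.06, "dx": 0, "dy": 0, "dz": 0.04, "roll": 0},
    {"hand": 0.06, "dx": 0, "dy": 0, "dz": 0.08, "roll": 0},
    {"hand": 0.06, "dx": 0, "dy": 0, "dz": 0.12, "roll": 0},
    {"hand": 0.06, "dx": 0, "dy": 0, "dz": 0.15, "roll": 0},
    {"hand": 0.06, "dx": 0, "dy": 0, "dz": 0.15, "roll": 0}
  ]
}}

```text
clock: 8.25
tool_pos: [0.4387, 0.1436, 0.1962]
tcp_rot: [[-0.026, 1.0, 0.006], [1.0, 0.026, 0.001], [0.001, 0.006, -1.0]]
force: [0.2, 0.4, -0.6]
width: 0.0601
```

{"api": "servo_tool", "payload": {
  "series": [
    {"hand": 0.06, "dx": 0.01, "dy": -0.045, "dz": 0, "roll": 0},
    {"hand": 0.06, "dx": 0.02, "dy": -0.09, "dz": 0, "roll": 0},
    {"hand": 0.06, "dx": 0.02, "dy": -0.13, "dz": 0, "roll": -1},
    {"hand": 0.06, "dx": 0.02, "dy": -0.15, "dz": 0, "roll": -1},
    {"hand": 0.06, "dx": 0.02, "dy": -0.15, "dz": 0, "roll": -1}
  ]
}}

```text
clock: 8.75
tool_pos: [0.4564, -0.0101, 0.1917]
tcp_rot: [[-0.005, 1.0, -0.001], [1.0, 0.005, -0.001], [-0.001, -0.001, -1.0]]
force: [0.1, 0.3, -0.8]
width: 0.06
```

```bash
python3 - <<'E'
from h import *
s=robot.sense(); print(s["tool_pos"],s["width"],s["clock"])
for n in ("top","side"):
    f=robot.grab_frame(n); save(f,n+"4",s=1.42)
    for o in ("block0","bar"):
        for d in robot.look_for(o,f): print(n,o,np.round(d["extent"]).tolist(),round(d["score"],2),ray(f,[d["extent"][:2]],.02)[0].round(4))
f=robot.grab_frame("top")
a=cv2.resize(f["pixels"][130:290,140:400],None,fx=3,fy=3,interpolation=cv2.INTER_CUBIC);cv2.imwrite("pics/t4.png",a[:,:,::-1])
E
```

```text
[ 0.45635306 -0.01009128  0.19171087] 0.06000893231681248 8.75
top block0 [334.0, 194.0, 15.0, 17.0] 0.65 [ 0.5644 -0.1926  0.02  ]
top block0 [316.0, 190.0, 13.0, 12.0] 0.5 [ 0.5755 -0.1433  0.02  ]
top block0 [357.0, 189.0, 14.0, 14.0] 0.45 [ 0.5759 -0.2569  0.02  ]
top block0 [197.0, 243.0, 53.0, 15.0] 0.45 [0.4398 0.1783 0.02  ]
top bar [425.0, 177.0, 32.0, 50.0] 0.82 [ 0.6052 -0.4472  0.02  ]
top bar [197.0, 244.0, 57.0, 13.0] 0.79 [0.4364 0.1786 0.02  ]
top bar [170.0, 323.0, 54.0, 77.0] 0.58 [0.2346 0.2504 0.02  ]
top bar [338.0, 192.0, 85.0, 45.0] 0.22 [ 0.5686 -0.2046  0.02  ]
side block0 [292.0, 174.0, 93.0, 64.0] 0.67 [ 0.5666 -0.1758  0.02  ]
side block0 [311.0, 159.0, 13.0, 17.0] 0.63 [ 0.5731 -0.256   0.02  ]
side block0 [299.0, 168.0, 4.0, 15.0] 0.57 [ 0.5701 -0.2075  0.02  ]
side block0 [281.0, 179.0, 11.0, 18.0] 0.54 [ 0.5737 -0.1403  0.02  ]
side bar [235.0, 276.0, 81.0, 67.0] 0.92 [0.4255 0.1512 0.02  ]
side bar [262.0, 367.0, 36.0, 102.0] 0.86 [0.2352 0.2534 0.02  ]
side bar [347.0, 129.0, 55.0, 16.0] 0.7 [ 0.5912 -0.4379  0.02  ]
```

View pics/t4.png

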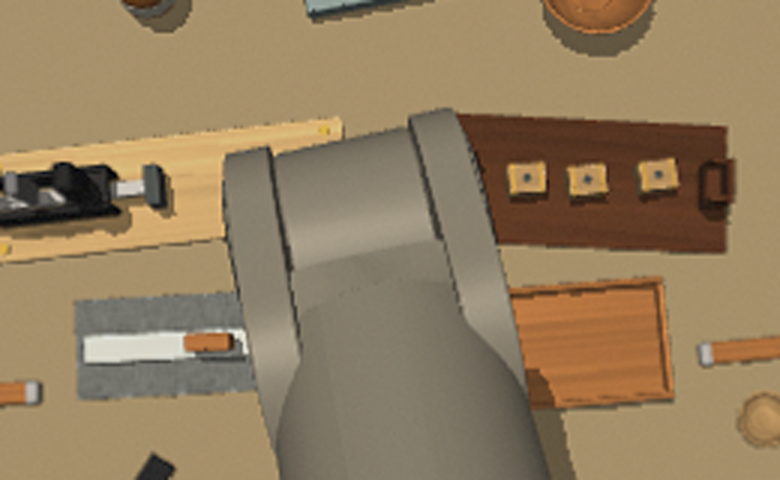

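The bar lies on the felt. All three blocks are on the rack, with hole centres at crop (527,178), (587,180) and (658,175).

```bash
python3 - <<'E'
from h import *
f=robot.grab_frame("top")
print(ray(f,[((a+.5)/3-.5+140,(b+.5)/3-.5+130) for a,b in ((527,178),(587,180),(658,175))],.034).round(4)); print(robot.sense()["q"].round(1),robot.sense()["tool_pos"])
E
```

```text
[[ 0.5759 -0.1408  0.034 ]
 [ 0.5729 -0.1947  0.034 ]
 [ 0.5759 -0.2591  0.034 ]]
[ 19.6   6.4 -28.4 118.3   3.7  56.1 -10.2] [ 0.45684378 -0.00643371  0.19241627]
```

{"api": "servo_tool", "payload": {
  "series": [
    {"hand": 0.06, "dx": 0.03, "dy": -0.035, "dz": 0, "roll": -2},
    {"hand": 0.06, "dx": 0.06, "dy": -0.07, "dz": 0, "roll": -4.5},
    {"hand": 0.06, "dx": 0.1, "dy": -0.11, "dz": 0, "roll": -4.5},
    {"hand": 0.06, "dx": 0.119, "dy": -0.134, "dz": -0.02, "roll": -4.5},
    {"hand": 0.06, "dx": 0.119, "dy": -0.134, "dz": -0.06, "roll": -4.5},
    {"hand": 0.06, "dx": 0.119, "dy": -0.134, "dz": -0.1, "roll": -4.5},
    {"hand": 0.06, "dx": 0.119, "dy": -0.134, "dz": -0.14, "roll": -4.5},
    {"hand": 0.06, "dx": 0.119, "dy": -0.134, "dz": -0.165, "roll": -4.5},
    {"hand": 0.06, "dx": 0.119, "dy": -0.134, "dz": -0.178, "roll": -4.5},
    {"hand": 0.06, "dx": 0.119, "dy": -0.134, "dz": -0.182, "roll": -4.5},
    {"hand": 0.06, "dx": 0.119, "dy": -0.134, "dz": -0.182, "roll": -4.5},
    {"hand": 0.06, "dx": 0.119, "dy": -0.134, "dz": -0.182, "roll": -4.5}
  ]
}}

```text
clock: 10.35
tool_pos: [0.5768, -0.1413, 0.0118]
tcp_rot: [[0.07, 0.998, 0.002], [0.998, -0.07, -0.0], [-0.0, 0.002, -1.0]]
force: [0.1, 0.2, -0.1]
width: 0.0599
```

{"api": "servo_tool", "payload": {
  "series": [
    {"hand": 0.0, "dx": 0, "dy": 0, "dz": -0.002, "roll": 0},
    {"hand": 0.0, "dx": 0, "dy": 0, "dz": -0.002, "roll": 0},
    {"hand": 0.0, "dx": 0, "dy": 0, "dz": -0.002, "roll": 0},
    {"hand": 0.0, "dx": 0, "dy": 0, "dz": -0.002, "roll": 0},
    {"hand": 0.0, "dx": 0, "dy": 0, "dz": -0.002, "roll": 0},
    {"hand": 0.0, "dx": 0, "dy": 0, "dz": 0.03, "roll": 0},
    {"hand": 0.0, "dx": 0, "dy": 0, "dz": 0.07, "roll": 0},
    {"hand": 0.0, "dx": 0, "dy": 0.01, "dz": 0.1, "roll": 1},
    {"hand": 0.0, "dx": 0.0, "dy": 0.05, "dz": 0.1, "roll": 3},
    {"hand": 0.0, "dx": 0.005, "dy": 0.09, "dz": 0.1, "roll": 5},
    {"hand": 0.0, "dx": 0.01, "dy": 0.13, "dz": 0.1, "roll": 7},
    {"hand": 0.0, "dx": 0.01, "dy": 0.17, "dz": 0.1, "roll": 9.2}
  ]
}}

```text
clock: 11.55
tool_pos: [0.5861, 0.0303, 0.1106]
tcp_rot: [[-0.092, 0.996, 0.0], [0.996, 0.092, 0.0], [0.0, 0.0, -1.0]]
force: [0.1, -0.2, -1.1]
width: 0.0268
```

{"api": "servo_tool", "payload": {
  "series": [
    {"hand": 0.0, "dx": 0.002, "dy": 0.03, "dz": 0, "roll": 0},
    {"hand": 0.0, "dx": 0.002, "dy": 0.047, "dz": 0, "roll": 0},
    {"hand": 0.0, "dx": 0.002, "dy": 0.047, "dz": 0, "roll": 0},
    {"hand": 0.0, "dx": 0.002, "dy": 0.047, "dz": -0.04, "roll": 0},
    {"hand": 0.0, "dx": 0.002, "dy": 0.047, "dz": -0.07, "roll": 0},
    {"hand": 0.0, "dx": 0.002, "dy": 0.047, "dz": -0.08, "roll": 0},
    {"hand": 0.0, "dx": 0.002, "dy": 0.047, "dz": -0.08, "roll": 0}
  ]
}}

```text
clock: 12.25
tool_pos: [0.587, 0.0751, 0.0294]
tcp_rot: [[-0.09, 0.996, -0.003], [0.996, 0.09, -0.0], [-0.0, -0.003, -1.0]]
force: [0.4, 0.5, -0.1]
width: 0.0258
```

{"api": "servo_tool", "payload": {
  "series": [
    {"hand": 0.0, "dx": 0.0, "dy": 0.001, "dz": -0.008, "roll": 0},
    {"hand": 0.0, "dx": 0.0, "dy": 0.001, "dz": -0.013, "roll": 0},
    {"hand": 0.0, "dx": 0.0, "dy": 0.001, "dz": -0.0165, "roll": 0},
    {"hand": 0.0, "dx": 0.0, "dy": 0.001, "dz": -0.0165, "roll": 0}
  ]
}}

```text
clock: 12.65
tool_pos: [0.5878, 0.0767, 0.0139]
tcp_rot: [[-0.091, 0.996, -0.0], [0.996, 0.091, -0.0], [-0.0, -0.0, -1.0]]
force: [-0.8, 0.5, -1.0]
width: 0.0256
```

```bash
python3 - <<'E'
from h import *
f=robot.grab_frame("side"); s=robot.sense(); print(s["tool_pos"],s["force"],s["width"])
save(f,"p1",[150,150,330,290],4)
E
```

```text
[0.58797151 0.07681158 0.01418437] [-0.04398733 -0.91503594 -0.59303955] 0.026058064958039598
```

View pics/p1.png

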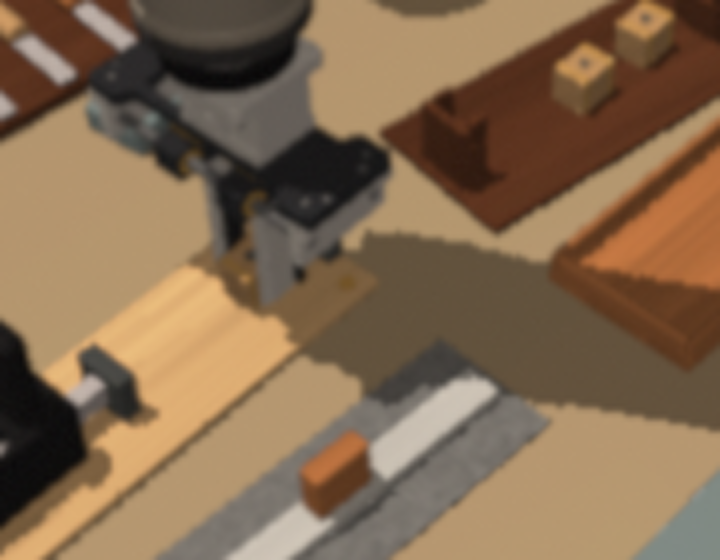

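Block A is in the bed next to the pad, the bar is still on the felt, and the other blocks haven't moved. Next: release and go to block B.

{"api": "servo_tool", "payload": {
  "series": [
    {"hand": 0.0, "dx": 0, "dy": 0, "dz": -0.002, "roll": 0},
    {"hand": 0.05, "dx": 0, "dy": 0, "dz": -0.002, "roll": 0},
    {"hand": 0.05, "dx": 0, "dy": 0, "dz": -0.002, "roll": 0},
    {"hand": 0.05, "dx": 0, "dy": 0, "dz": -0.002, "roll": 0},
    {"hand": 0.05, "dx": 0, "dy": 0, "dz": 0.04, "roll": 0},
    {"hand": 0.05, "dx": 0, "dy": 0, "dz": 0.08, "roll": 0},
    {"hand": 0.06, "dx": 0, "dy": -0.03, "dz": 0.1, "roll": -2},
    {"hand": 0.06, "dx": 0, "dy": -0.075, "dz": 0.1, "roll": -4},
    {"hand": 0.06, "dx": -0.005, "dy": -0.125, "dz": 0.1, "roll": -6},
    {"hand": 0.06, "dx": -0.01, "dy": -0.17, "dz": 0.1, "roll": -8},
    {"hand": 0.06, "dx": -0.015, "dy": -0.22, "dz": 0.1, "roll": -9.2},
    {"hand": 0.06, "dx": -0.015, "dy": -0.26, "dz": 0.1, "roll": -9.2}
  ]
}}

```text
clock: 13.9
tool_pos: [0.5719, -0.1862, 0.1142]
tcp_rot: [[0.072, 0.997, -0.0], [0.997, -0.072, -0.001], [-0.001, -0.0, -1.0]]
force: [-0.5, -0.2, 0.3]
width: 0.06
```

```bash
cat > b.py <<'E'
from h import *
s=robot.sense(); print(s["tool_pos"].round(4),s["width"].round(4),s["clock"])
for n in ("side","top"):
    f=robot.grab_frame(n)
    for d in robot.look_for("block0",f): print(n,np.round(d["extent"]).tolist(),round(d["score"],2),ray(f,[d["extent"][:2]],.022)[0].round(4))
E
python3 b.py
```

```text
Traceback (most recent call last):
  File "b.py", line 2, in <module>
    s=robot.sense(); print(s["tool_pos"].round(4),s["width"].round(4),s["clock"])
                                                  ^^^^^^^^^^^^^^^^
AttributeError: 'float' object has no attribute 'round'
```

```bash
sed -i 's/s\["width"\].round(4)/s["width"]/' b.py; python3 b.py
```

```text
[ 0.5719 -0.1862  0.1142] 0.05996624039853561 13.9
side [214.0, 218.0, 18.0, 18.0] 0.81 [0.5855 0.0765 0.022 ]
side [311.0, 158.0, 14.0, 19.0] 0.76 [ 0.5722 -0.256   0.022 ]
side [294.0, 168.0, 16.0, 14.0] 0.6 [ 0.5754 -0.1934  0.022 ]
```

{"api": "servo_tool", "payload": {
  "series": [
    {"hand": 0.06, "dx": 0.001, "dy": -0.011, "dz": 0, "roll": 0},
    {"hand": 0.06, "dx": 0.001, "dy": -0.011, "dz": -0.04, "roll": 0},
    {"hand": 0.06, "dx": 0.001, "dy": -0.011, "dz": -0.075, "roll": 0},
    {"hand": 0.06, "dx": 0.001, "dy": -0.011, "dz": -0.095, "roll": 0},
    {"hand": 0.06, "dx": 0.001, "dy": -0.011, "dz": -0.104, "roll": 0},
    {"hand": 0.06, "dx": 0.001, "dy": -0.011, "dz": -0.104, "roll": 0},
    {"hand": 0.06, "dx": 0.001, "dy": -0.011, "dz": -0.104, "roll": 0},
    {"hand": 0.0, "dx": 0.001, "dy": -0.011, "dz": -0.104, "roll": 0},
    {"hand": 0.0, "dx": 0.001, "dy": -0.011, "dz": -0.104, "roll": 0},
    {"hand": 0.0, "dx": 0.001, "dy": -0.011, "dz": -0.104, "roll": 0},
    {"hand": 0.0, "dx": 0.001, "dy": -0.011, "dz": -0.104, "roll": 0},
    {"hand": 0.0, "dx": 0.001, "dy": -0.011, "dz": -0.104, "roll": 0}
  ]
}}

```text
clock: 15.3
tool_pos: [0.574, -0.1943, 0.0102]
tcp_rot: [[0.07, 0.998, 0.0], [0.998, -0.07, -0.0], [-0.0, 0.0, -1.0]]
force: [-1.1, 0.7, 3.7]
width: 0.0273
```

{"api": "servo_tool", "payload": {
  "series": [
    {"hand": 0.0, "dx": 0, "dy": 0, "dz": 0.03, "roll": 0},
    {"hand": 0.0, "dx": 0, "dy": 0, "dz": 0.07, "roll": 0},
    {"hand": 0.0, "dx": 0, "dy": 0.01, "dz": 0.1, "roll": 1},
    {"hand": 0.0, "dx": 0.0, "dy": 0.05, "dz": 0.1, "roll": 3},
    {"hand": 0.0, "dx": 0.005, "dy": 0.095, "dz": 0.1, "roll": 5},
    {"hand": 0.0, "dx": 0.01, "dy": 0.14, "dz": 0.1, "roll": 7},
    {"hand": 0.0, "dx": 0.01, "dy": 0.185, "dz": 0.1, "roll": 9.2},
    {"hand": 0.0, "dx": 0.011, "dy": 0.23, "dz": 0.1, "roll": 9.2},
    {"hand": 0.0, "dx": 0.011, "dy": 0.27, "dz": 0.1, "roll": 9.2},
    {"hand": 0.0, "dx": 0.011, "dy": 0.3, "dz": 0.1, "roll": 9.2},
    {"hand": 0.0, "dx": 0.011, "dy": 0.308, "dz": 0.1, "roll": 9.2},
    {"hand": 0.0, "dx": 0.011, "dy": 0.308, "dz": 0.1, "roll": 9.2}
  ]
}}

```text
clock: 16.5
tool_pos: [0.5846, 0.1152, 0.1099]
tcp_rot: [[-0.093, 0.996, -0.0], [0.996, 0.093, 0.0], [0.0, -0.0, -1.0]]
force: [0.6, -0.4, -0.5]
width: 0.0271
```

{"api": "servo_tool", "payload": {
  "series": [
    {"hand": 0.0, "dx": 0, "dy": 0, "dz": 0, "roll": 0},
    {"hand": 0.0, "dx": 0, "dy": 0, "dz": -0.04, "roll": 0},
    {"hand": 0.0, "dx": 0, "dy": 0, "dz": -0.075, "roll": 0},
    {"hand": 0.0, "dx": 0, "dy": 0, "dz": -0.085, "roll": 0},
    {"hand": 0.0, "dx": 0, "dy": 0, "dz": -0.09, "roll": 0},
    {"hand": 0.0, "dx": 0, "dy": 0, "dz": -0.09, "roll": 0}
  ]
}}

```text
clock: 17.1
tool_pos: [0.5849, 0.1125, 0.02]
tcp_rot: [[-0.089, 0.996, -0.001], [0.996, 0.089, -0.0], [-0.0, -0.001, -1.0]]
force: [0.2, 1.2, 1.0]
width: 0.0254
```

```bash
python3 b.py; python3 - <<'E'
from h import *
f=robot.grab_frame("side"); s=robot.sense(); print(s["tool_pos"],s["force"],s["width"])
save(f,"p2",[150,150,330,290],4)
E
```

```text
[0.5849 0.1125 0.02  ] 0.025446569166249496 17.1
side [233.0, 278.0, 109.0, 86.0] 0.73 [0.4235 0.1586 0.022 ]
side [311.0, 158.0, 12.0, 18.0] 0.59 [ 0.573  -0.2589  0.022 ]
side [142.0, 273.0, 91.0, 72.0] 0.47 [0.5703 0.2937 0.022 ]
side [118.0, 282.0, 32.0, 27.0] 0.2 [0.5862 0.344  0.022 ]
top [358.0, 189.0, 15.0, 13.0] 0.46 [ 0.5758 -0.2595  0.022 ]
[0.58500978 0.1128739  0.02015451] [-0.19035466 -0.9715082  -0.21547584] 0.025713167293186852
```

View pics/p2.png

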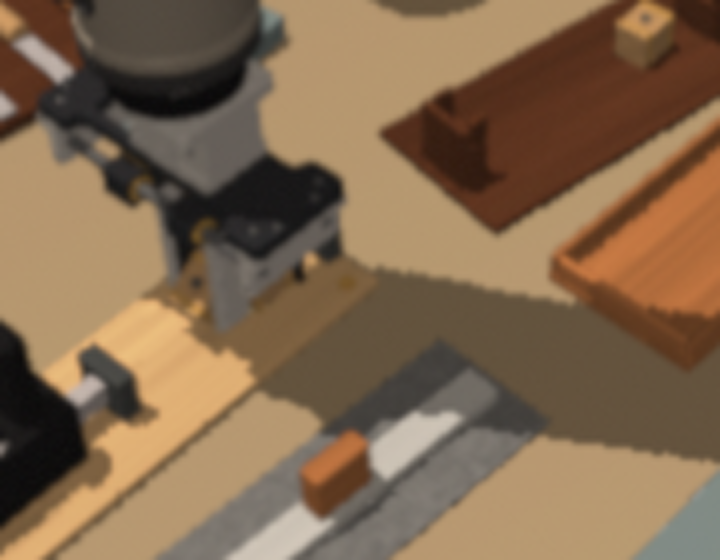

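Block B is held over its place behind A, and block C is still on the rack.

{"api": "servo_tool", "payload": {
  "series": [
    {"hand": 0.0, "dx": 0, "dy": 0, "dz": -0.005, "roll": 0},
    {"hand": 0.0, "dx": 0, "dy": 0, "dz": -0.008, "roll": 0},
    {"hand": 0.0, "dx": 0, "dy": 0, "dz": -0.008, "roll": 0},
    {"hand": 0.05, "dx": 0, "dy": 0, "dz": -0.008, "roll": 0},
    {"hand": 0.05, "dx": 0, "dy": 0, "dz": -0.008, "roll": 0},
    {"hand": 0.05, "dx": 0, "dy": 0, "dz": -0.008, "roll": 0},
    {"hand": 0.05, "dx": 0, "dy": 0, "dz": 0.03, "roll": 0},
    {"hand": 0.05, "dx": 0, "dy": 0, "dz": 0.07, "roll": 0},
    {"hand": 0.06, "dx": 0, "dy": -0.03, "dz": 0.09, "roll": -2},
    {"hand": 0.06, "dx": 0, "dy": -0.075, "dz": 0.09, "roll": -4},
    {"hand": 0.06, "dx": -0.005, "dy": -0.125, "dz": 0.09, "roll": -6},
    {"hand": 0.06, "dx": -0.008, "dy": -0.17, "dz": 0.09, "roll": -8}
  ]
}}

```text
clock: 18.55
tool_pos: [0.5764, -0.0584, 0.1104]
tcp_rot: [[0.05, 0.999, 0.001], [0.999, -0.05, -0.0], [-0.0, 0.001, -1.0]]
force: [1.4, -0.5, -0.8]
width: 0.0602
```

{"api": "servo_tool", "payload": {
  "series": [
    {"hand": 0.06, "dx": -0.002, "dy": -0.045, "dz": 0, "roll": -1.2},
    {"hand": 0.06, "dx": -0.003, "dy": -0.09, "dz": 0, "roll": -1.2},
    {"hand": 0.06, "dx": -0.003, "dy": -0.13, "dz": 0, "roll": -1.2},
    {"hand": 0.06, "dx": -0.003, "dy": -0.17, "dz": 0, "roll": -1.2},
    {"hand": 0.06, "dx": -0.003, "dy": -0.195, "dz": 0, "roll": -1.2},
    {"hand": 0.06, "dx": -0.003, "dy": -0.2, "dz": 0, "roll": -1.2},
    {"hand": 0.06, "dx": -0.003, "dy": -0.2, "dz": 0, "roll": -1.2}
  ]
}}

```text
clock: 19.25
tool_pos: [0.5736, -0.2568, 0.1098]
tcp_rot: [[0.071, 0.997, -0.0], [0.997, -0.071, 0.0], [0.0, -0.0, -1.0]]
force: [0.2, 0.3, -0.0]
width: 0.0597
```

```bash
python3 b.py
```

```text
[ 0.5736 -0.2568  0.1098] 0.05973214095684771 19.25
side [312.0, 158.0, 13.0, 18.0] 0.73 [ 0.5722 -0.261   0.022 ]
side [216.0, 219.0, 11.0, 19.0] 0.57 [0.5796 0.0745 0.022 ]
top [220.0, 191.0, 16.0, 14.0] 0.68 [0.5779 0.1149 0.022 ]
top [234.0, 188.0, 9.0, 12.0] 0.56 [0.5849 0.0786 0.022 ]
top [356.0, 188.0, 14.0, 13.0] 0.44 [ 0.5784 -0.2525  0.022 ]
top [127.0, 199.0, 25.0, 14.0] 0.34 [0.5621 0.3664 0.022 ]
top [266.0, 123.0, 53.0, 27.0] 0.17 [ 0.7671 -0.0127  0.022 ]
```

{"api": "servo_tool", "payload": {
  "series": [
    {"hand": 0.06, "dx": 0.001, "dy": -0.002, "dz": -0.03, "roll": 0},
    {"hand": 0.06, "dx": 0.001, "dy": -0.002, "dz": -0.065, "roll": 0},
    {"hand": 0.06, "dx": 0.001, "dy": -0.002, "dz": -0.09, "roll": 0},
    {"hand": 0.06, "dx": 0.001, "dy": -0.002, "dz": -0.0995, "roll": 0},
    {"hand": 0.06, "dx": 0.001, "dy": -0.002, "dz": -0.0995, "roll": 0},
    {"hand": 0.06, "dx": 0.001, "dy": -0.002, "dz": -0.0995, "roll": 0},
    {"hand": 0.06, "dx": 0.001, "dy": -0.002, "dz": -0.0995, "roll": 0},
    {"hand": 0.0, "dx": 0.001, "dy": -0.002, "dz": -0.0995, "roll": 0},
    {"hand": 0.0, "dx": 0.001, "dy": -0.002, "dz": -0.0995, "roll": 0},
    {"hand": 0.0, "dx": 0.001, "dy": -0.002, "dz": -0.0995, "roll": 0},
    {"hand": 0.0, "dx": 0.001, "dy": -0.002, "dz": -0.0995, "roll": 0},
    {"hand": 0.0, "dx": 0.001, "dy": -0.002, "dz": -0.0995, "roll": 0}
  ]
}}

```text
clock: 20.65
tool_pos: [0.5749, -0.2582, 0.0106]
tcp_rot: [[0.07, 0.998, 0.0], [0.998, -0.07, -0.0], [-0.0, 0.0, -1.0]]
force: [-0.8, 0.6, 3.1]
width: 0.0278
```

{"api": "servo_tool", "payload": {
  "series": [
    {"hand": 0.0, "dx": 0, "dy": 0, "dz": 0.03, "roll": 0},
    {"hand": 0.0, "dx": 0, "dy": 0, "dz": 0.07, "roll": 0},
    {"hand": 0.0, "dx": 0, "dy": 0.01, "dz": 0.1, "roll": 1},
    {"hand": 0.0, "dx": 0.0, "dy": 0.05, "dz": 0.1, "roll": 3},
    {"hand": 0.0, "dx": 0.003, "dy": 0.095, "dz": 0.1, "roll": 5},
    {"hand": 0.0, "dx": 0.007, "dy": 0.14, "dz": 0.1, "roll": 7},
    {"hand": 0.0, "dx": 0.007, "dy": 0.185, "dz": 0.1, "roll": 9.2},
    {"hand": 0.0, "dx": 0.007, "dy": 0.23, "dz": 0.1, "roll": 9.2},
    {"hand": 0.0, "dx": 0.007, "dy": 0.275, "dz": 0.1, "roll": 9.2},
    {"hand": 0.0, "dx": 0.007, "dy": 0.32, "dz": 0.1, "roll": 9.2},
    {"hand": 0.0, "dx": 0.007, "dy": 0.365, "dz": 0.1, "roll": 9.2},
    {"hand": 0.0, "dx": 0.007, "dy": 0.4, "dz": 0.1, "roll": 9.2}
  ]
}}

```text
clock: 21.85
tool_pos: [0.5814, 0.1448, 0.1106]
tcp_rot: [[-0.092, 0.996, 0.0], [0.996, 0.092, 0.001], [0.001, 0.0, -1.0]]
force: [0.2, 0.0, -0.5]
width: 0.0274
```

{"api": "servo_tool", "payload": {
  "series": [
    {"hand": 0.0, "dx": 0, "dy": 0.0075, "dz": 0, "roll": 0},
    {"hand": 0.0, "dx": 0, "dy": 0.0075, "dz": 0, "roll": 0},
    {"hand": 0.0, "dx": 0, "dy": 0.0075, "dz": -0.04, "roll": 0},
    {"hand": 0.0, "dx": 0, "dy": 0.0075, "dz": -0.07, "roll": 0},
    {"hand": 0.0, "dx": 0, "dy": 0.0075, "dz": -0.075, "roll": 0},
    {"hand": 0.0, "dx": 0, "dy": 0.0075, "dz": -0.075, "roll": 0},
    {"hand": 0.0, "dx": 0, "dy": 0.0075, "dz": -0.075, "roll": 0}
  ]
}}

```text
clock: 22.55
tool_pos: [0.5823, 0.1482, 0.0362]
tcp_rot: [[-0.089, 0.996, 0.0], [0.996, 0.089, -0.0], [-0.0, 0.0, -1.0]]
force: [0.7, -0.9, 0.3]
width: 0.0256
```

```bash
python3 - <<'E'
from h import *
f=robot.grab_frame("side"); s=robot.sense(); print(s["tool_pos"],s["force"],s["width"])
save(f,"p3",[140,170,290,290],5)
E
```

```text
[0.58243194 0.14840623 0.03637295] [-0.14202087  0.03111347 -0.72658849] 0.025556763592984276
```

View pics/p3.png

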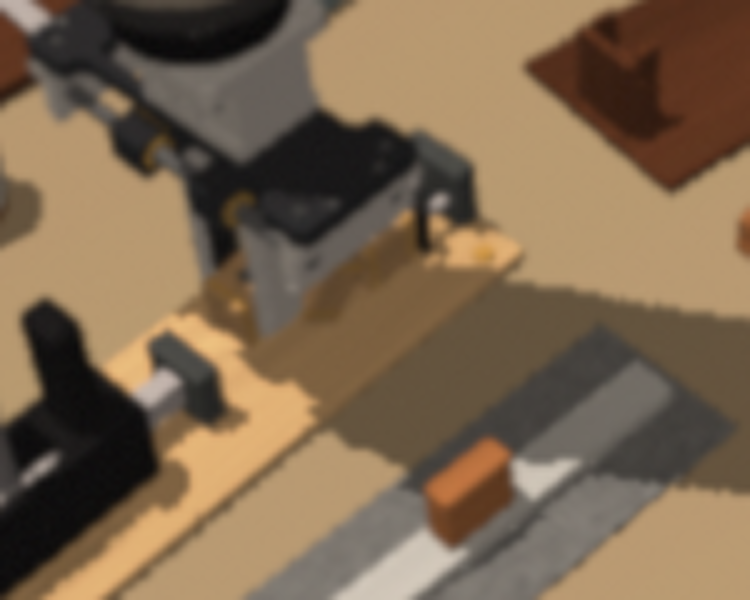

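Block C is over its place between B and the moving jaw. I'll set it down and lift clear.

{"api": "servo_tool", "payload": {
  "series": [
    {"hand": 0.0, "dx": 0, "dy": 0.001, "dz": -0.012, "roll": 0},
    {"hand": 0.0, "dx": 0, "dy": 0.001, "dz": -0.02, "roll": 0},
    {"hand": 0.0, "dx": 0, "dy": 0.001, "dz": -0.0245, "roll": 0},
    {"hand": 0.0, "dx": 0, "dy": 0.001, "dz": -0.0245, "roll": 0},
    {"hand": 0.05, "dx": 0, "dy": 0.001, "dz": -0.0245, "roll": 0},
    {"hand": 0.05, "dx": 0, "dy": 0.001, "dz": -0.0245, "roll": 0},
    {"hand": 0.05, "dx": 0, "dy": 0.001, "dz": -0.0245, "roll": 0},
    {"hand": 0.05, "dx": 0, "dy": 0.001, "dz": 0.02, "roll": 0},
    {"hand": 0.05, "dx": 0, "dy": 0.001, "dz": 0.065, "roll": 0},
    {"hand": 0.05, "dx": 0, "dy": 0.001, "dz": 0.11, "roll": 0},
    {"hand": 0.05, "dx": 0, "dy": 0.001, "dz": 0.15, "roll": 0},
    {"hand": 0.05, "dx": 0, "dy": 0.001, "dz": 0.15, "roll": 0}
  ]
}}

```text
clock: 23.8
tool_pos: [0.5843, 0.1514, 0.1911]
tcp_rot: [[-0.091, 0.996, 0.008], [0.996, 0.091, 0.002], [0.001, 0.008, -1.0]]
force: [-0.1, 0.8, -0.2]
width: 0.0498
```

```bash
python3 b.py;  python3 -c "
from h import *
print(robot.sense()['q'].round(1))"
```

```text
[0.5843 0.1514 0.1911] 0.04977136228185141 23.8
side [190.0, 237.0, 18.0, 19.0] 0.79 [0.5795 0.1537 0.022 ]
side [197.0, 169.0, 54.0, 30.0] 0.58 [ 0.7539 -0.0032  0.022 ]
side [201.0, 228.0, 15.0, 24.0] 0.51 [0.583  0.1183 0.022 ]
side [214.0, 218.0, 16.0, 21.0] 0.48 [0.5863 0.0768 0.022 ]
top [236.0, 188.0, 8.0, 11.0] 0.66 [0.5848 0.074  0.022 ]
[  2.5  21.2 -29.1 101.6  11.7  60.3 -25.6]
```

{"api": "servo_tool", "payload": {
  "series": [
    {"hand": 0.094, "dx": -0.011, "dy": 0.03, "dz": 0.01, "roll": 8},
    {"hand": 0.094, "dx": -0.011, "dy": 0.06, "dz": 0.01, "roll": 16},
    {"hand": 0.094, "dx": -0.011, "dy": 0.09, "dz": 0.01, "roll": 24},
    {"hand": 0.094, "dx": -0.011, "dy": 0.115, "dz": 0.01, "roll": 32},
    {"hand": 0.094, "dx": -0.011, "dy": 0.115, "dz": 0.01, "roll": 40},
    {"hand": 0.094, "dx": -0.011, "dy": 0.115, "dz": 0.01, "roll": 48},
    {"hand": 0.094, "dx": -0.011, "dy": 0.115, "dz": 0.01, "roll": 56},
    {"hand": 0.094, "dx": -0.011, "dy": 0.115, "dz": 0.01, "roll": 64},
    {"hand": 0.094, "dx": -0.011, "dy": 0.115, "dz": 0.01, "roll": 72},
    {"hand": 0.094, "dx": -0.011, "dy": 0.115, "dz": 0.01, "roll": 80},
    {"hand": 0.094, "dx": -0.011, "dy": 0.115, "dz": 0.01, "roll": 88},
    {"hand": 0.094, "dx": -0.011, "dy": 0.115, "dz": 0.01, "roll": 90}
  ]
}}

```text
clock: 25.2
tool_pos: [0.5702, 0.265, 0.1936]
tcp_rot: [[-0.995, -0.096, -0.003], [-0.096, 0.995, -0.0], [0.003, -0.0, -1.0]]
force: [0.5, -0.4, -0.4]
width: 0.0938
```

```bash
python3 - <<'E'
from h import *
import json
f=robot.grab_frame("side"); s=robot.sense(); print(s["tool_pos"],s["tcp_rot"].round(3).tolist(),s["width"],s["q"].round(1))
p=json.load(open("poses.json"))["clamp"];c,sn=np.cos(p[2]),np.sin(p[2])
W=lambda x,y,z:(p[0]+c*x-sn*y,p[1]+sn*x+c*y,z)
x0,y0,x1,y1=100,180,260,300
im=cv2.resize(cv2.cvtColor(np.array(f["pixels"]),cv2.COLOR_RGB2BGR)[y0:y1,x0:x1],None,fx=5,fy=5,interpolation=cv2.INTER_CUBIC)
def poly(q,col): cv2.polylines(im,[((proj(f,q)-[x0,y0]+.5)*5).astype(int)],True,col,1)
poly([W(a,b,.122) for a,b in ((-.013,.03),(.013,.03),(.013,.048),(-.013,.048))],(0,255,0))
poly([W(a,b,.118) for a,b in ((-.01,.076),(.01,.076),(.01,.088),(-.01,.088))],(0,255,0))
poly([W(0,.165,.066),W(.004,.165,.066)],(0,0,255))
poly([W(a,b,.043) for a,b in ((-.018,-.156),(.018,-.156),(.018,-.028),(-.018,-.028))],(255,0,0))
cv2.imwrite("pics/c1.png",im)
E
```

```text
[0.57022657 0.2649899  0.19361289] [[-0.995, -0.096, -0.003], [-0.096, 0.995, -0.0], [0.003, -0.0, -1.0]] 0.09408531024580993 [  5.4  28.2 -48.9  96.5  22.8  66.1  45.8]
```

View pics/c1.png

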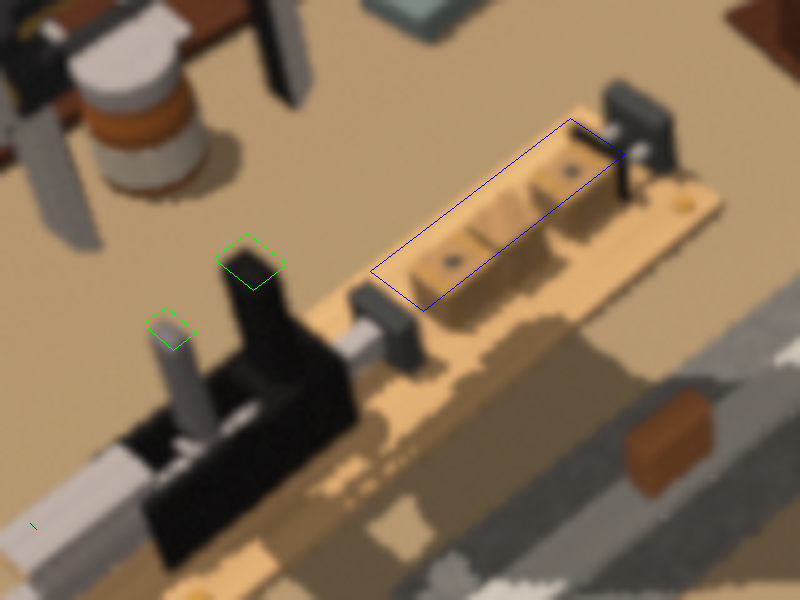

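The grip and trigger overlays fit well. The middle block (about (510,225)) looks odd, with no hole visible on top, so I'll zoom in.

```bash
python3 - <<'E'
from h import *
f=robot.grab_frame("side"); a=cv2.resize(f["pixels"][198:248,170:232],None,fx=10,fy=10,interpolation=cv2.INTER_CUBIC)[:,:,::-1]
g=robot.grab_frame("top"); w=proj(g,[(.585,.12,.03)])[0].astype(int); print(w)
b=cv2.resize(g["pixels"][w[1]-25:w[1]+25,w[0]-35:w[0]+35],None,fx=5,fy=5,interpolation=cv2.INTER_CUBIC)[:,:,::-1]
o=np.zeros((500,620+0,3),np.uint8); o[:,:]=a; 
o2=np.zeros((600,620,3),np.uint8); o2[:340]=cv2.resize(a,(620,500))[80:420]; o2[345:595,:350]=b
cv2.imwrite("pics/z1.png",o2)
E
```

```text
[218 188]
```

View pics/z1.png

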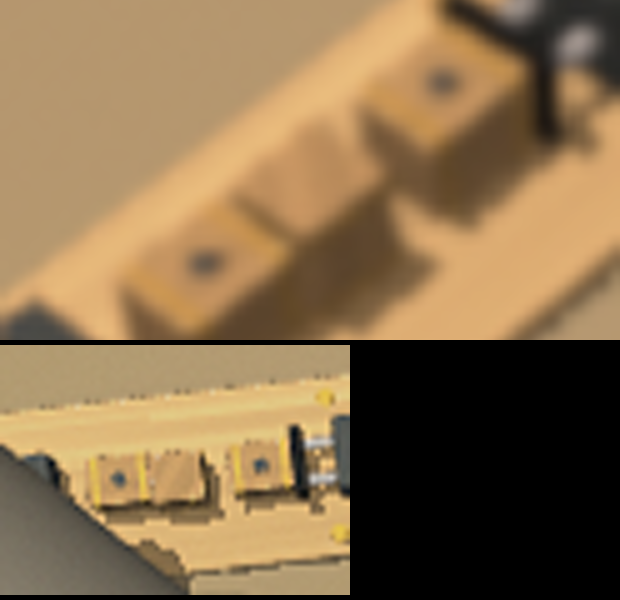

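The middle block has rolled onto its end (end grain up, about 28 mm along the row). It still stands in line between the other two, so the row is intact. I'll descend around the grip and trigger.

{"api": "servo_tool", "payload": {
  "series": [
    {"hand": 0.094, "dx": 0, "dy": 0, "dz": -0.02, "roll": 0},
    {"hand": 0.094, "dx": 0, "dy": 0, "dz": -0.045, "roll": 0},
    {"hand": 0.094, "dx": 0, "dy": 0, "dz": -0.075, "roll": 0},
    {"hand": 0.094, "dx": 0, "dy": 0, "dz": -0.1, "roll": 0},
    {"hand": 0.094, "dx": 0, "dy": 0, "dz": -0.115, "roll": 0},
    {"hand": 0.094, "dx": 0, "dy": 0, "dz": -0.115, "roll": 0},
    {"hand": 0.094, "dx": 0, "dy": 0, "dz": -0.115, "roll": 0}
  ]
}}

```text
clock: 26.05
tool_pos: [0.571, 0.2657, 0.081]
tcp_rot: [[-0.996, -0.09, 0.0], [-0.09, 0.996, 0.0], [-0.0, 0.0, -1.0]]
force: [0.1, 0.6, 0.7]
width: 0.0938
```

{"api": "servo_tool", "payload": {
  "series": [
    {"hand": 0.0, "dx": 0, "dy": 0, "dz": 0, "roll": 0},
    {"hand": 0.0, "dx": 0, "dy": 0, "dz": 0, "roll": 0},
    {"hand": 0.0, "dx": 0, "dy": 0, "dz": 0, "roll": 0},
    {"hand": 0.0, "dx": 0, "dy": 0, "dz": 0, "roll": 0},
    {"hand": 0.0, "dx": 0, "dy": 0, "dz": 0, "roll": 0},
    {"hand": 0.0, "dx": 0, "dy": 0, "dz": 0, "roll": 0},
    {"hand": 0.0, "dx": 0, "dy": 0, "dz": 0, "roll": 0},
    {"hand": 0.0, "dx": 0, "dy": 0, "dz": 0, "roll": 0}
  ]
}}

```text
clock: 26.85
tool_pos: [0.5713, 0.2634, 0.0809]
tcp_rot: [[-0.996, -0.089, 0.0], [-0.089, 0.996, -0.003], [0.0, -0.003, -1.0]]
force: [-1.9, -10.8, 11.8]
width: 0.044
```

The first stroke was full (opening 44 mm). Now two more strokes.

{"api": "servo_tool", "payload": {
  "series": [
    {"hand": 0.085, "dx": 0, "dy": -0.0015, "dz": 0, "roll": 0},
    {"hand": 0.085, "dx": 0, "dy": -0.0015, "dz": 0, "roll": 0},
    {"hand": 0.085, "dx": 0, "dy": -0.0015, "dz": 0, "roll": 0},
    {"hand": 0.085, "dx": 0, "dy": -0.0015, "dz": 0, "roll": 0},
    {"hand": 0.085, "dx": 0, "dy": -0.0015, "dz": 0, "roll": 0},
    {"hand": 0.0, "dx": 0, "dy": -0.0015, "dz": 0, "roll": 0},
    {"hand": 0.0, "dx": 0, "dy": -0.0015, "dz": 0, "roll": 0},
    {"hand": 0.0, "dx": 0, "dy": -0.0015, "dz": 0, "roll": 0},
    {"hand": 0.0, "dx": 0, "dy": -0.0015, "dz": 0, "roll": 0},
    {"hand": 0.0, "dx": 0, "dy": -0.0015, "dz": 0, "roll": 0},
    {"hand": 0.0, "dx": 0, "dy": -0.0015, "dz": 0, "roll": 0},
    {"hand": 0.0, "dx": 0, "dy": -0.0015, "dz": 0, "roll": 0}
  ]
}}

```text
clock: 28.05
tool_pos: [0.5706, 0.2633, 0.0802]
tcp_rot: [[-0.996, -0.09, -0.001], [-0.09, 0.996, -0.001], [0.001, -0.001, -1.0]]
force: [-1.6, -2.6, -0.7]
width: 0.0437
```

{"api": "servo_tool", "payload": {
  "series": [
    {"hand": 0.085, "dx": 0, "dy": 0, "dz": 0, "roll": 0},
    {"hand": 0.085, "dx": 0, "dy": 0, "dz": 0, "roll": 0},
    {"hand": 0.085, "dx": 0, "dy": 0, "dz": 0, "roll": 0},
    {"hand": 0.085, "dx": 0, "dy": 0, "dz": 0, "roll": 0},
    {"hand": 0.085, "dx": 0, "dy": 0, "dz": 0, "roll": 0},
    {"hand": 0.0, "dx": 0, "dy": 0, "dz": 0, "roll": 0},
    {"hand": 0.0, "dx": 0, "dy": 0, "dz": 0, "roll": 0},
    {"hand": 0.0, "dx": 0, "dy": 0, "dz": 0, "roll": 0},
    {"hand": 0.0, "dx": 0, "dy": 0, "dz": 0, "roll": 0},
    {"hand": 0.0, "dx": 0, "dy": 0, "dz": 0, "roll": 0},
    {"hand": 0.0, "dx": 0, "dy": 0, "dz": 0, "roll": 0},
    {"hand": 0.0, "dx": 0, "dy": 0, "dz": 0, "roll": 0}
  ]
}}

```text
clock: 29.25
tool_pos: [0.571, 0.2633, 0.0805]
tcp_rot: [[-0.996, -0.09, 0.0], [-0.09, 0.996, -0.001], [0.0, -0.001, -1.0]]
force: [-0.2, -3.0, 0.8]
width: 0.0438
```

{"api": "servo_tool", "payload": {
  "series": [
    {"hand": 0.085, "dx": 0, "dy": 0, "dz": 0, "roll": 0},
    {"hand": 0.085, "dx": 0, "dy": 0, "dz": 0, "roll": 0},
    {"hand": 0.085, "dx": 0, "dy": 0, "dz": 0, "roll": 0},
    {"hand": 0.085, "dx": 0, "dy": 0, "dz": 0, "roll": 0},
    {"hand": 0.085, "dx": 0, "dy": 0, "dz": 0, "roll": 0}
  ]
}}

```text
clock: 29.75
tool_pos: [0.5708, 0.2634, 0.0804]
tcp_rot: [[-0.996, -0.091, -0.0], [-0.091, 0.996, -0.001], [0.0, -0.001, -1.0]]
force: [-0.0, 0.1, 0.1]
width: 0.0799
```

```bash
cat > z.py <<'E'
import sys
from h import *
f=robot.grab_frame("side"); a=cv2.resize(f["pixels"][193:253,150:240],None,fx=6,fy=6,interpolation=cv2.INTER_CUBIC)[:,:,::-1]
g=robot.grab_frame("top"); w=proj(g,[(.585,.12,.03)])[0].astype(int)
b=cv2.resize(g["pixels"][w[1]-17:w[1]+17,w[0]-45:w[0]+45],None,fx=6,fy=6,interpolation=cv2.INTER_CUBIC)[:,:,::-1]
cv2.imwrite("pics/%s.png"%sys.argv[1],np.vstack([a,b]))
E
python3 z.py z2
```

```text
(no output)
```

View pics/z2.png

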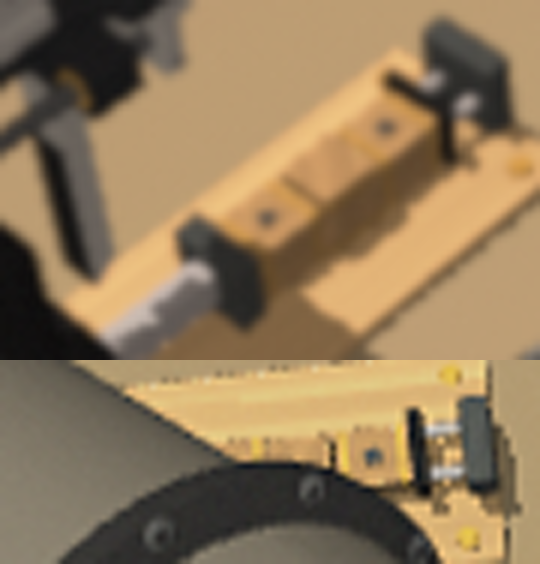

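The row is closed up except for about 3 mm between the middle block and A. I'll do another stroke and then measure the pad from an image profile.

```bash
cat > prof.py <<'E'
import json
from h import *
p=json.load(open("poses.json"))["clamp"];c,s=np.cos(p[2]),np.sin(p[2])
for n in ("top","side"):
    f=robot.grab_frame(n); g=cv2.cvtColor(f["pixels"],cv2.COLOR_RGB2GRAY).astype(np.float32)
    ys=np.arange(-.188,-.12,.001); acc=0
    for x in (np.linspace(.008,.016,5) if n=="side" else np.linspace(-.003,.003,4)):
        w=proj(f,[(p[0]+c*x-s*y,p[1]+s*x+c*y,.040) for y in ys]).astype(np.float32)
        acc=acc+cv2.remap(g,w[:,:1],w[:,1:],cv2.INTER_CUBIC)[:,0]/(5 if n=="side" else 4)
    print(n,"from y=-188mm, per 2mm:",acc[::2].round().astype(int).tolist())
q=robot.sense();print(q["width"],q["tool_pos"].round(4),q["clock"])
E
python3 prof.py
```

```text
top from y=-188mm, per 2mm: [75, 84, 89, 91, 89, 76, 106, 141, 139, 140, 153, 136, 118, 112, 58, 25, 34, 47, 132, 195, 185, 166, 164, 159, 132, 108, 99, 115, 152, 163, 162, 174, 198, 193]
side from y=-188mm, per 2mm: [80, 79, 78, 73, 65, 61, 68, 85, 107, 132, 160, 182, 192, 187, 162, 123, 86, 70, 83, 116, 151, 177, 189, 192, 193, 193, 194, 194, 195, 195, 194, 193, 192, 193]
0.08465666901393477 [0.5708 0.2635 0.0804] 29.95
```

{"api": "servo_tool", "payload": {
  "series": [
    {"hand": 0.0, "dx": 0, "dy": 0, "dz": 0, "roll": 0},
    {"hand": 0.0, "dx": 0, "dy": 0, "dz": 0, "roll": 0},
    {"hand": 0.0, "dx": 0, "dy": 0, "dz": 0, "roll": 0},
    {"hand": 0.0, "dx": 0, "dy": 0, "dz": 0, "roll": 0},
    {"hand": 0.0, "dx": 0, "dy": 0, "dz": 0, "roll": 0},
    {"hand": 0.0, "dx": 0, "dy": 0, "dz": 0, "roll": 0},
    {"hand": 0.0, "dx": 0, "dy": 0, "dz": 0, "roll": 0},
    {"hand": 0.0, "dx": 0, "dy": 0, "dz": 0, "roll": 0}
  ]
}}

```text
clock: 30.75
tool_pos: [0.5708, 0.2634, 0.0804]
tcp_rot: [[-0.996, -0.09, -0.0], [-0.09, 0.996, -0.001], [0.0, -0.001, -1.0]]
force: [-2.1, -3.0, 0.9]
width: 0.0438
```

{"api": "servo_tool", "payload": {
  "series": [
    {"hand": 0.085, "dx": 0, "dy": 0, "dz": 0, "roll": 0},
    {"hand": 0.085, "dx": 0, "dy": 0, "dz": 0, "roll": 0},
    {"hand": 0.085, "dx": 0, "dy": 0, "dz": 0, "roll": 0},
    {"hand": 0.085, "dx": 0, "dy": 0, "dz": 0, "roll": 0},
    {"hand": 0.085, "dx": 0, "dy": 0, "dz": 0, "roll": 0}
  ]
}}

```text
clock: 31.25
tool_pos: [0.571, 0.2634, 0.0805]
tcp_rot: [[-0.996, -0.091, 0.0], [-0.091, 0.996, -0.001], [0.0, -0.001, -1.0]]
force: [-0.1, -0.3, -0.1]
width: 0.0799
```

```bash
python3 prof.py
```

```text
top from y=-188mm, per 2mm: [74, 85, 89, 91, 90, 77, 108, 139, 122, 122, 95, 57, 37, 21, 91, 175, 193, 179, 165, 163, 165, 125, 98, 106, 134, 159, 164, 165, 180, 194, 131, 105, 171, 162]
side from y=-188mm, per 2mm: [80, 79, 78, 73, 65, 61, 68, 85, 105, 122, 130, 119, 96, 75, 72, 91, 116, 137, 149, 159, 173, 186, 191, 192, 192, 193, 194, 194, 194, 194, 193, 192, 190, 190]
0.084752036016562 [0.571  0.2633 0.0804] 31.35
```

The pad has gone in about 6.5–7 mm by both views and holds with the trigger free. I'll lift off, let 2 s pass on the way, and go above the tab.

{"api": "servo_tool", "payload": {
  "series": [
    {"hand": 0.085, "dx": 0, "dy": 0, "dz": 0.03, "roll": 0},
    {"hand": 0.085, "dx": 0, "dy": 0, "dz": 0.06, "roll": 0},
    {"hand": 0.085, "dx": 0, "dy": 0, "dz": 0.09, "roll": 0},
    {"hand": 0.085, "dx": 0, "dy": 0, "dz": 0.11, "roll": 0},
    {"hand": 0.0, "dx": 0, "dy": 0, "dz": 0.11, "roll": 0},
    {"hand": 0.0, "dx": -0.002, "dy": 0.03, "dz": 0.11, "roll": 0},
    {"hand": 0.0, "dx": -0.005, "dy": 0.06, "dz": 0.11, "roll": 0},
    {"hand": 0.0, "dx": -0.0075, "dy": 0.09, "dz": 0.11, "roll": 0},
    {"hand": 0.0, "dx": -0.0095, "dy": 0.112, "dz": 0.11, "roll": 0},
    {"hand": 0.0, "dx": -0.0095, "dy": 0.112, "dz": 0.11, "roll": 0},
    {"hand": 0.0, "dx": -0.0095, "dy": 0.112, "dz": 0.11, "roll": 0},
    {"hand": 0.0, "dx": -0.0095, "dy": 0.112, "dz": 0.11, "roll": 0}
  ]
}}

```text
clock: 32.55
tool_pos: [0.5617, 0.3745, 0.1898]
tcp_rot: [[-0.996, -0.09, -0.0], [-0.09, 0.996, -0.001], [0.0, -0.001, -1.0]]
force: [0.3, -0.5, 0.4]
width: 0.0246
```

{"api": "servo_tool", "payload": {
  "series": [
    {"hand": 0.0, "dx": 0, "dy": 0, "dz": 0, "roll": 0},
    {"hand": 0.0, "dx": 0, "dy": 0, "dz": 0, "roll": 0},
    {"hand": 0.0, "dx": 0, "dy": 0, "dz": 0, "roll": 0},
    {"hand": 0.0, "dx": 0, "dy": 0, "dz": 0, "roll": 0},
    {"hand": 0.0, "dx": 0, "dy": 0, "dz": 0, "roll": 0},
    {"hand": 0.0, "dx": 0, "dy": 0, "dz": 0, "roll": 0},
    {"hand": 0.0, "dx": 0, "dy": 0, "dz": -0.02, "roll": 0},
    {"hand": 0.0, "dx": 0, "dy": 0, "dz": -0.04, "roll": 0},
    {"hand": 0.0, "dx": 0, "dy": 0, "dz": -0.07, "roll": 0},
    {"hand": 0.0, "dx": 0, "dy": 0, "dz": -0.1, "roll": 0},
    {"hand": 0.0, "dx": 0, "dy": 0, "dz": -0.108, "roll": 0},
    {"hand": 0.0, "dx": 0, "dy": 0, "dz": -0.108, "roll": 0}
  ]
}}

```text
clock: 33.75
tool_pos: [0.5608, 0.3756, 0.0817]
tcp_rot: [[-0.996, -0.091, -0.002], [-0.091, 0.996, -0.001], [0.002, -0.001, -1.0]]
force: [0.5, -0.6, 0.1]
width: 0.0003
```

```bash
python3 prof.py; python3 - <<'E'
import json
from h import *
f=robot.grab_frame("side"); save(f,"tab",[80,200,240,320],5)
E
```

```text
top from y=-188mm, per 2mm: [74, 84, 89, 91, 89, 76, 107, 138, 121, 121, 94, 56, 38, 21, 91, 175, 192, 178, 164, 162, 163, 124, 97, 105, 133, 157, 163, 165, 179, 193, 130, 103, 169, 159]
side from y=-188mm, per 2mm: [79, 79, 77, 73, 64, 61, 68, 85, 104, 121, 129, 119, 96, 74, 72, 90, 116, 136, 148, 158, 172, 185, 191, 191, 191, 192, 193, 193, 194, 193, 192, 191, 189, 189]
0.00044944557904244526 [0.5618 0.3765 0.0838] 33.85
```

View pics/tab.png

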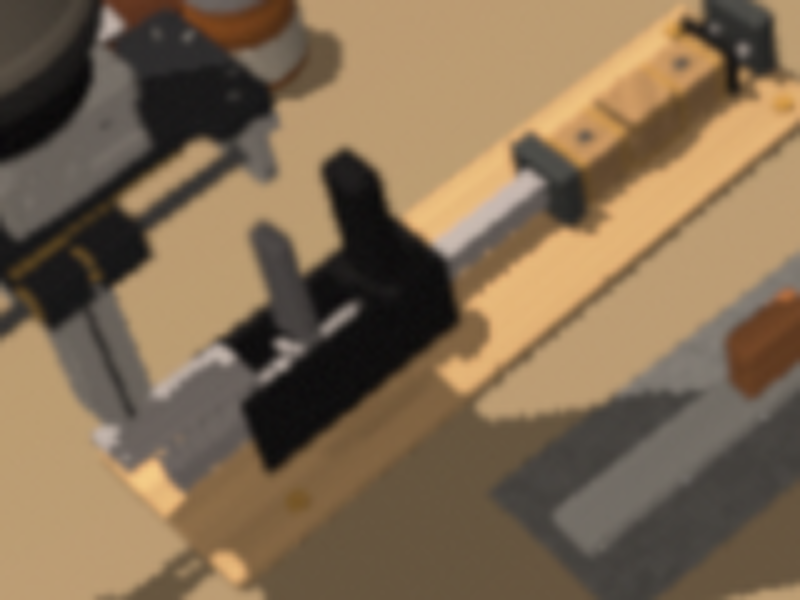

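The row is held firmly on its own and the fingers are above the tab end at (110,430). Pressing now.

{"api": "servo_tool", "payload": {
  "series": [
    {"hand": 0.0, "dx": 0, "dy": 0, "dz": -0.01, "roll": 0},
    {"hand": 0.0, "dx": 0, "dy": 0, "dz": -0.016, "roll": 0},
    {"hand": 0.0, "dx": 0, "dy": 0, "dz": -0.022, "roll": 0},
    {"hand": 0.0, "dx": 0, "dy": 0, "dz": -0.028, "roll": 0},
    {"hand": 0.0, "dx": 0, "dy": 0, "dz": -0.031, "roll": 0},
    {"hand": 0.0, "dx": 0, "dy": 0, "dz": -0.032, "roll": 0},
    {"hand": 0.0, "dx": 0, "dy": 0, "dz": -0.032, "roll": 0},
    {"hand": 0.0, "dx": 0, "dy": 0, "dz": -0.032, "roll": 0},
    {"hand": 0.0, "dx": 0, "dy": 0, "dz": -0.032, "roll": 0},
    {"hand": 0.0, "dx": 0, "dy": 0, "dz": -0.032, "roll": 0},
    {"hand": 0.0, "dx": 0, "dy": 0, "dz": -0.032, "roll": 0},
    {"hand": 0.0, "dx": 0, "dy": 0, "dz": -0.032, "roll": 0}
  ]
}}

```text
clock: 35.1
tool_pos: [0.5617, 0.3764, 0.052]
tcp_rot: [[-0.996, -0.091, 0.001], [-0.091, 0.996, 0.0], [-0.001, 0.0, -1.0]]
force: [-4.7, -3.1, 24.4]
width: 0.0005
```

{"api": "servo_tool", "payload": {
  "series": [
    {"hand": 0.0, "dx": 0, "dy": 0, "dz": 0, "roll": 0},
    {"hand": 0.0, "dx": 0, "dy": 0, "dz": 0, "roll": 0},
    {"hand": 0.0, "dx": 0, "dy": 0, "dz": 0, "roll": 0},
    {"hand": 0.0, "dx": 0, "dy": 0, "dz": 0, "roll": 0},
    {"hand": 0.0, "dx": 0, "dy": 0, "dz": 0, "roll": 0},
    {"hand": 0.0, "dx": 0, "dy": 0, "dz": 0, "roll": 0},
    {"hand": 0.0, "dx": 0, "dy": 0, "dz": 0, "roll": 0},
    {"hand": 0.0, "dx": 0, "dy": 0, "dz": 0, "roll": 0},
    {"hand": 0.0, "dx": 0, "dy": 0, "dz": 0, "roll": 0},
    {"hand": 0.0, "dx": 0, "dy": 0, "dz": 0, "roll": 0},
    {"hand": 0.0, "dx": 0, "dy": 0, "dz": 0, "roll": 0},
    {"hand": 0.0, "dx": 0, "dy": 0, "dz": 0, "roll": 0}
  ]
}}

```text
clock: 36.3
tool_pos: [0.5617, 0.3764, 0.0521]
tcp_rot: [[-0.996, -0.091, 0.001], [-0.091, 0.996, 0.0], [-0.001, 0.0, -1.0]]
force: [-4.3, -4.4, 24.0]
width: 0.0005
```

```bash
python3 z.py z3; python3 prof.py; python3 b.py
```

```text
top from y=-188mm, per 2mm: [75, 85, 89, 91, 91, 77, 106, 141, 139, 141, 154, 138, 118, 87, 50, 28, 34, 90, 161, 192, 179, 164, 164, 159, 132, 108, 105, 131, 167, 164, 164, 178, 191, 181]
side from y=-188mm, per 2mm: [80, 79, 78, 73, 65, 62, 68, 85, 107, 132, 160, 183, 191, 181, 151, 111, 80, 75, 97, 131, 162, 183, 191, 192, 193, 193, 195, 195, 195, 195, 195, 194, 193, 193]
0.0005906683203920046 [0.5617 0.3764 0.0521] 36.5
[0.5617 0.3764 0.0521] 0.0005906683203920046 36.5
side [195.0, 232.0, 17.0, 21.0] 0.82 [0.5819 0.1365 0.022 ]
side [204.0, 224.0, 13.0, 22.0] 0.73 [0.5879 0.1062 0.022 ]
side [215.0, 218.0, 18.0, 17.0] 0.7 [0.584  0.0734 0.022 ]
top [235.0, 188.0, 7.0, 10.0] 0.52 [0.5865 0.0756 0.022 ]
top [210.0, 190.0, 11.0, 17.0] 0.51 [0.583  0.1423 0.022 ]
```

View pics/z3.png

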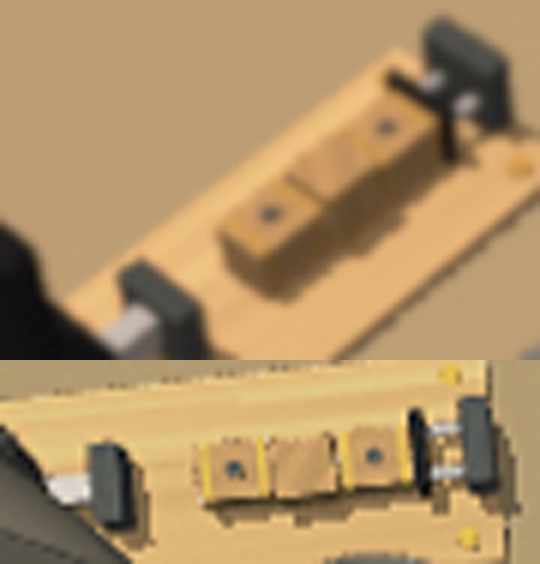

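The jaw has sprung back (jaw at (110,485) in the lower panel) and the pad is free. The three blocks stand in a row. I'll compute the pick points.

```bash
python3 - <<'E'
import json
from h import *
g=robot.grab_frame("top"); w=proj(g,[(.585,.12,.03)])[0].astype(int)
P=lambda a,b:((a+.5)/6-.5+w[0]-45,(b-360+.5)/6-.5+w[1]-17)
for n,a,b,z in (("C",234,468,.036),("B",301,458,.042),("A",375,455,.036),("jawface",131,483,.045)): print(n,ray(g,[P(a,b)],z)[0].round(4))
p=json.load(open("poses.json"))["clamp"];c,s=np.cos(p[2]),np.sin(p[2]);d=ray(g,[P(131,483)],.045)[0][:2]-p[:2];print("jaw y",-s*d[0]+c*d[1])
t=json.load(open("poses.json"))["tray"]
for y in (.055,0,-.055): print("tray",y,t[0]-np.sin(t[2])*y,t[1]+np.cos(t[2])*y)
E
```

```text
C [0.5835 0.1366 0.036 ]
B [0.5862 0.1061 0.042 ]
A [0.5878 0.0739 0.036 ]
jawface [0.5763 0.1806 0.045 ]
jaw y -0.029992778838011568
tray 0.055 0.41937141386487475 -0.10600037105631414
tray 0 0.42236218706615314 -0.1609189951801805
tray -0.055 0.4253529602674315 -0.21583761930404682
```

{"api": "servo_tool", "payload": {
  "series": [
    {"hand": 0.0, "dx": 0, "dy": 0, "dz": 0.04, "roll": 0},
    {"hand": 0.0, "dx": 0, "dy": 0, "dz": 0.08, "roll": 0},
    {"hand": 0.0, "dx": 0, "dy": 0, "dz": 0.12, "roll": 0},
    {"hand": 0.0, "dx": 0, "dy": 0, "dz": 0.145, "roll": -8},
    {"hand": 0.05, "dx": 0, "dy": 0, "dz": 0.145, "roll": -16},
    {"hand": 0.05, "dx": 0.005, "dy": -0.03, "dz": 0.145, "roll": -24},
    {"hand": 0.05, "dx": 0.01, "dy": -0.06, "dz": 0.145, "roll": -32},
    {"hand": 0.05, "dx": 0.012, "dy": -0.1, "dz": 0.145, "roll": -40},
    {"hand": 0.05, "dx": 0.015, "dy": -0.14, "dz": 0.145, "roll": -48},
    {"hand": 0.05, "dx": 0.018, "dy": -0.18, "dz": 0.145, "roll": -56},
    {"hand": 0.05, "dx": 0.02, "dy": -0.22, "dz": 0.145, "roll": -64},
    {"hand": 0.05, "dx": 0.02, "dy": -0.235, "dz": 0.145, "roll": -72}
  ]
}}

```text
clock: 37.95
tool_pos: [0.5816, 0.1358, 0.1949]
tcp_rot: [[-0.384, 0.923, -0.001], [0.923, 0.384, -0.002], [-0.002, -0.002, -1.0]]
force: [-0.2, 0.2, 0.3]
width: 0.05
```

{"api": "servo_tool", "payload": {
  "series": [
    {"hand": 0.05, "dx": 0, "dy": 0, "dz": 0, "roll": -8},
    {"hand": 0.05, "dx": 0, "dy": 0, "dz": 0, "roll": -16},
    {"hand": 0.05, "dx": 0, "dy": 0, "dz": 0, "roll": -18},
    {"hand": 0.05, "dx": 0, "dy": 0, "dz": 0, "roll": -18}
  ]
}}

```text
clock: 38.35
tool_pos: [0.5811, 0.1406, 0.1951]
tcp_rot: [[-0.09, 0.996, -0.001], [0.996, 0.09, -0.001], [-0.001, -0.001, -1.0]]
force: [-0.3, -0.1, 0.2]
width: 0.05
```

{"api": "servo_tool", "payload": {
  "series": [
    {"hand": 0.055, "dx": 0.0022, "dy": -0.0045, "dz": -0.03, "roll": 0},
    {"hand": 0.055, "dx": 0.0022, "dy": -0.0045, "dz": -0.075, "roll": 0},
    {"hand": 0.055, "dx": 0.0022, "dy": -0.0045, "dz": -0.12, "roll": 0},
    {"hand": 0.055, "dx": 0.0022, "dy": -0.0045, "dz": -0.155, "roll": 0},
    {"hand": 0.055, "dx": 0.0022, "dy": -0.0045, "dz": -0.175, "roll": 0},
    {"hand": 0.055, "dx": 0.0022, "dy": -0.0045, "dz": -0.1825, "roll": 0},
    {"hand": 0.055, "dx": 0.0022, "dy": -0.0045, "dz": -0.1825, "roll": 0},
    {"hand": 0.055, "dx": 0.0022, "dy": -0.0045, "dz": -0.1825, "roll": 0},
    {"hand": 0.0, "dx": 0.0022, "dy": -0.0045, "dz": -0.1825, "roll": 0},
    {"hand": 0.0, "dx": 0.0022, "dy": -0.0045, "dz": -0.1825, "roll": 0},
    {"hand": 0.0, "dx": 0.0022, "dy": -0.0045, "dz": -0.1825, "roll": 0},
    {"hand": 0.0, "dx": 0.0022, "dy": -0.0045, "dz": -0.1825, "roll": 0}
  ]
}}

```text
clock: 39.55
tool_pos: [0.5838, 0.1364, 0.0134]
tcp_rot: [[-0.091, 0.996, 0.001], [0.996, 0.091, 0.0], [0.0, 0.001, -1.0]]
force: [-0.4, -0.8, -0.5]
width: 0.0261
```

{"api": "servo_tool", "payload": {
  "series": [
    {"hand": 0.0, "dx": 0, "dy": 0, "dz": 0.03, "roll": 0},
    {"hand": 0.0, "dx": 0, "dy": 0, "dz": 0.07, "roll": 0},
    {"hand": 0.0, "dx": 0, "dy": 0, "dz": 0.1, "roll": 0},
    {"hand": 0.0, "dx": -0.018, "dy": -0.04, "dz": 0.1, "roll": -1},
    {"hand": 0.0, "dx": -0.036, "dy": -0.08, "dz": 0.1, "roll": -2},
    {"hand": 0.0, "dx": -0.054, "dy": -0.12, "dz": 0.1, "roll": -2},
    {"hand": 0.0, "dx": -0.072, "dy": -0.16, "dz": 0.1, "roll": -2},
    {"hand": 0.0, "dx": -0.09, "dy": -0.2, "dz": 0.1, "roll": -2},
    {"hand": 0.0, "dx": -0.108, "dy": -0.24, "dz": 0.1, "roll": -2},
    {"hand": 0.0, "dx": -0.126, "dy": -0.28, "dz": 0.1, "roll": -2},
    {"hand": 0.0, "dx": -0.144, "dy": -0.32, "dz": 0.1, "roll": -2},
    {"hand": 0.0, "dx": -0.158, "dy": -0.352, "dz": 0.1, "roll": -2}
  ]
}}

```text
clock: 40.75
tool_pos: [0.4241, -0.2179, 0.1132]
tcp_rot: [[-0.055, 0.999, 0.0], [0.999, 0.055, -0.001], [-0.001, 0.0, -1.0]]
force: [0.4, -0.7, -0.6]
width: 0.0257
```

{"api": "servo_tool", "payload": {
  "series": [
    {"hand": 0.0, "dx": 0, "dy": 0, "dz": 0, "roll": 0},
    {"hand": 0.0, "dx": 0, "dy": 0, "dz": -0.02, "roll": 0},
    {"hand": 0.0, "dx": 0, "dy": 0, "dz": -0.06, "roll": 0},
    {"hand": 0.0, "dx": 0, "dy": 0, "dz": -0.09, "roll": 0},
    {"hand": 0.0, "dx": 0, "dy": 0, "dz": -0.101, "roll": 0},
    {"hand": 0.0, "dx": 0, "dy": 0, "dz": -0.101, "roll": 0},
    {"hand": 0.0, "dx": 0, "dy": 0, "dz": -0.101, "roll": 0},
    {"hand": 0.045, "dx": 0, "dy": 0, "dz": -0.101, "roll": 0},
    {"hand": 0.045, "dx": 0, "dy": 0, "dz": -0.101, "roll": 0},
    {"hand": 0.045, "dx": 0, "dy": 0, "dz": -0.06, "roll": 0},
    {"hand": 0.045, "dx": 0, "dy": 0, "dz": -0.02, "roll": 0},
    {"hand": 0.045, "dx": 0, "dy": 0, "dz": 0.0, "roll": 0}
  ]
}}

```text
clock: 41.95
tool_pos: [0.4267, -0.216, 0.1163]
tcp_rot: [[-0.056, 0.998, 0.003], [0.998, 0.056, -0.001], [-0.002, 0.003, -1.0]]
force: [0.9, 1.0, -1.3]
width: 0.045
```

```bash
python3 b.py
```

```text
[ 0.4267 -0.216   0.1163] 0.04502714618233324 41.95
side [343.0, 193.0, 14.0, 18.0] 0.78 [ 0.425  -0.2145  0.022 ]
side [204.0, 223.0, 11.0, 19.0] 0.75 [0.5903 0.105  0.022 ]
side [218.0, 219.0, 17.0, 18.0] 0.51 [0.5768 0.0725 0.022 ]
side [142.0, 272.0, 86.0, 72.0] 0.34 [0.5719 0.2923 0.022 ]
top [344.0, 243.0, 13.0, 14.0] 0.39 [ 0.4301 -0.2124  0.022 ]
top [265.0, 122.0, 56.0, 26.0] 0.32 [ 0.7685 -0.011   0.022 ]
```

{"api": "servo_tool", "payload": {
  "series": [
    {"hand": 0.05, "dx": 0.018, "dy": 0.036, "dz": 0, "roll": 1},
    {"hand": 0.055, "dx": 0.04, "dy": 0.08, "dz": 0, "roll": 2},
    {"hand": 0.055, "dx": 0.06, "dy": 0.12, "dz": 0, "roll": 2},
    {"hand": 0.055, "dx": 0.08, "dy": 0.16, "dz": 0, "roll": 2},
    {"hand": 0.055, "dx": 0.1, "dy": 0.2, "dz": 0, "roll": 2},
    {"hand": 0.055, "dx": 0.12, "dy": 0.24, "dz": 0, "roll": 2},
    {"hand": 0.055, "dx": 0.14, "dy": 0.28, "dz": 0, "roll": 2},
    {"hand": 0.055, "dx": 0.155, "dy": 0.31, "dz": 0, "roll": 2},
    {"hand": 0.055, "dx": 0.16, "dy": 0.322, "dz": 0, "roll": 2},
    {"hand": 0.055, "dx": 0.16, "dy": 0.322, "dz": 0, "roll": 2},
    {"hand": 0.055, "dx": 0.16, "dy": 0.322, "dz": 0, "roll": 2}
  ]
}}

```text
clock: 43.25
tool_pos: [0.5848, 0.1052, 0.112]
tcp_rot: [[-0.09, 0.996, -0.002], [0.996, 0.09, -0.001], [-0.001, -0.002, -1.0]]
force: [-0.4, -1.5, 0.5]
width: 0.0555
```

```bash
python3 b.py
```

```text
[0.5848 0.1052 0.112 ] 0.05553160454437888 43.25
side [215.0, 218.0, 14.0, 21.0] 0.74 [0.585  0.0726 0.022 ]
side [207.0, 224.0, 13.0, 20.0] 0.64 [0.5833 0.1005 0.022 ]
side [343.0, 192.0, 14.0, 17.0] 0.46 [ 0.4268 -0.2174  0.022 ]
top [345.0, 243.0, 14.0, 12.0] 0.65 [ 0.43   -0.2164  0.022 ]
```

{"api": "servo_tool", "payload": {
  "series": [
    {"hand": 0.055, "dx": 0.001, "dy": 0, "dz": -0.035, "roll": 0},
    {"hand": 0.055, "dx": 0.001, "dy": 0, "dz": -0.07, "roll": 0},
    {"hand": 0.055, "dx": 0.001, "dy": 0, "dz": -0.09, "roll": 0},
    {"hand": 0.055, "dx": 0.001, "dy": 0, "dz": -0.098, "roll": 0},
    {"hand": 0.055, "dx": 0.001, "dy": 0, "dz": -0.098, "roll": 0},
    {"hand": 0.055, "dx": 0.001, "dy": 0, "dz": -0.098, "roll": 0},
    {"hand": 0.0, "dx": 0.001, "dy": 0, "dz": -0.098, "roll": 0},
    {"hand": 0.0, "dx": 0.001, "dy": 0, "dz": -0.098, "roll": 0},
    {"hand": 0.0, "dx": 0.001, "dy": 0, "dz": -0.098, "roll": 0},
    {"hand": 0.0, "dx": 0.001, "dy": 0, "dz": -0.098, "roll": 0},
    {"hand": 0.0, "dx": 0.001, "dy": 0, "dz": -0.06, "roll": 0},
    {"hand": 0.0, "dx": 0.001, "dy": 0, "dz": -0.02, "roll": 0}
  ]
}}

```text
clock: 44.65
tool_pos: [0.5855, 0.1063, 0.093]
tcp_rot: [[-0.091, 0.996, -0.003], [0.996, 0.091, -0.0], [0.0, -0.003, -1.0]]
force: [0.4, -0.6, -1.1]
width: 0.0261
```

```bash
python3 b.py
```

```text
[0.5855 0.1063 0.093 ] 0.026097413898377355 44.65
side [342.0, 193.0, 11.0, 19.0] 0.75 [ 0.4249 -0.212   0.022 ]
side [196.0, 203.0, 10.0, 23.0] 0.53 [0.6557 0.0751 0.022 ]
```

{"api": "servo_tool", "payload": {
  "series": [
    {"hand": 0.0, "dx": -0.02, "dy": -0.033, "dz": 0.02, "roll": -1},
    {"hand": 0.0, "dx": -0.045, "dy": -0.073, "dz": 0.02, "roll": -2},
    {"hand": 0.0, "dx": -0.069, "dy": -0.113, "dz": 0.02, "roll": -2},
    {"hand": 0.0, "dx": -0.093, "dy": -0.153, "dz": 0.02, "roll": -2},
    {"hand": 0.0, "dx": -0.117, "dy": -0.193, "dz": 0.02, "roll": -2},
    {"hand": 0.0, "dx": -0.141, "dy": -0.233, "dz": 0.02, "roll": -2},
    {"hand": 0.0, "dx": -0.16, "dy": -0.262, "dz": 0.02, "roll": -2},
    {"hand": 0.0, "dx": -0.163, "dy": -0.267, "dz": 0.01, "roll": -2},
    {"hand": 0.0, "dx": -0.163, "dy": -0.267, "dz": -0.02, "roll": -2},
    {"hand": 0.0, "dx": -0.163, "dy": -0.267, "dz": -0.06, "roll": -2},
    {"hand": 0.0, "dx": -0.163, "dy": -0.267, "dz": -0.078, "roll": -2},
    {"hand": 0.0, "dx": -0.163, "dy": -0.267, "dz": -0.078, "roll": -2}
  ]
}}

```text
clock: 46.05
tool_pos: [0.4221, -0.1591, 0.0118]
tcp_rot: [[-0.057, 0.998, -0.004], [0.998, 0.057, 0.002], [0.003, -0.004, -1.0]]
force: [0.1, 0.1, 0.7]
width: 0.026
```

{"api": "servo_tool", "payload": {
  "series": [
    {"hand": 0.0, "dx": 0, "dy": 0, "dz": -0.002, "roll": 0},
    {"hand": 0.0, "dx": 0, "dy": 0, "dz": -0.002, "roll": 0},
    {"hand": 0.045, "dx": 0, "dy": 0, "dz": -0.002, "roll": 0},
    {"hand": 0.045, "dx": 0, "dy": 0, "dz": -0.002, "roll": 0},
    {"hand": 0.045, "dx": 0, "dy": 0, "dz": 0.03, "roll": 0},
    {"hand": 0.045, "dx": 0, "dy": 0, "dz": 0.07, "roll": 0},
    {"hand": 0.045, "dx": 0, "dy": 0, "dz": 0.098, "roll": 0},
    {"hand": 0.055, "dx": 0.02, "dy": 0.03, "dz": 0.098, "roll": 1},
    {"hand": 0.055, "dx": 0.045, "dy": 0.065, "dz": 0.098, "roll": 2},
    {"hand": 0.055, "dx": 0.073, "dy": 0.105, "dz": 0.098, "roll": 2},
    {"hand": 0.055, "dx": 0.1, "dy": 0.145, "dz": 0.098, "roll": 2},
    {"hand": 0.055, "dx": 0.128, "dy": 0.185, "dz": 0.098, "roll": 2}
  ]
}}

```text
clock: 47.25
tool_pos: [0.5525, 0.0258, 0.1135]
tcp_rot: [[-0.09, 0.996, 0.001], [0.996, 0.09, -0.0], [-0.0, 0.001, -1.0]]
force: [0.4, -0.8, 0.6]
width: 0.0551
```

```bash
python3 b.py
```

```text
[0.5525 0.0258 0.1135] 0.05507640998677123 47.25
side [215.0, 218.0, 16.0, 21.0] 0.75 [0.5842 0.0732 0.022 ]
side [342.0, 193.0, 14.0, 15.0] 0.66 [ 0.425  -0.2129  0.022 ]
side [330.0, 203.0, 12.0, 19.0] 0.58 [ 0.4245 -0.1649  0.022 ]
```

{"api": "servo_tool", "payload": {
  "series": [
    {"hand": 0.055, "dx": 0.025, "dy": 0.035, "dz": 0, "roll": 0},
    {"hand": 0.055, "dx": 0.0345, "dy": 0.048, "dz": 0, "roll": 0},
    {"hand": 0.055, "dx": 0.0345, "dy": 0.048, "dz": -0.03, "roll": 0},
    {"hand": 0.055, "dx": 0.0345, "dy": 0.048, "dz": -0.07, "roll": 0},
    {"hand": 0.055, "dx": 0.0345, "dy": 0.048, "dz": -0.092, "roll": 0},
    {"hand": 0.055, "dx": 0.0345, "dy": 0.048, "dz": -0.1, "roll": 0},
    {"hand": 0.055, "dx": 0.0345, "dy": 0.048, "dz": -0.1, "roll": 0},
    {"hand": 0.055, "dx": 0.0345, "dy": 0.048, "dz": -0.1, "roll": 0},
    {"hand": 0.0, "dx": 0.0345, "dy": 0.048, "dz": -0.1, "roll": 0},
    {"hand": 0.0, "dx": 0.0345, "dy": 0.048, "dz": -0.1, "roll": 0},
    {"hand": 0.0, "dx": 0.0345, "dy": 0.048, "dz": -0.1, "roll": 0},
    {"hand": 0.0, "dx": 0.0345, "dy": 0.048, "dz": -0.1, "roll": 0}
  ]
}}

```text
clock: 48.65
tool_pos: [0.5863, 0.0724, 0.0134]
tcp_rot: [[-0.091, 0.996, 0.001], [0.996, 0.091, 0.0], [-0.0, 0.001, -1.0]]
force: [0.5, 1.4, 0.8]
width: 0.0264
```

{"api": "servo_tool", "payload": {
  "series": [
    {"hand": 0.0, "dx": 0, "dy": 0, "dz": 0.03, "roll": 0},
    {"hand": 0.0, "dx": 0, "dy": 0, "dz": 0.07, "roll": 0},
    {"hand": 0.0, "dx": 0, "dy": 0, "dz": 0.1, "roll": 0},
    {"hand": 0.0, "dx": 0, "dy": 0, "dz": 0.1, "roll": 0}
  ]
}}

```text
clock: 49.05
tool_pos: [0.5882, 0.0729, 0.1171]
tcp_rot: [[-0.091, 0.996, 0.006], [0.996, 0.091, 0.001], [0.0, 0.006, -1.0]]
force: [0.7, -0.0, -1.3]
width: 0.0256
```

{"api": "servo_tool", "payload": {
  "series": [
    {"hand": 0.0, "dx": -0.025, "dy": -0.027, "dz": 0, "roll": -1},
    {"hand": 0.0, "dx": -0.055, "dy": -0.06, "dz": 0, "roll": -2},
    {"hand": 0.0, "dx": -0.087, "dy": -0.093, "dz": 0, "roll": -2},
    {"hand": 0.0, "dx": -0.119, "dy": -0.127, "dz": 0, "roll": -2},
    {"hand": 0.0, "dx": -0.15, "dy": -0.16, "dz": 0, "roll": -2},
    {"hand": 0.0, "dx": -0.167, "dy": -0.1785, "dz": 0, "roll": -2},
    {"hand": 0.0, "dx": -0.167, "dy": -0.1785, "dz": 0, "roll": -2},
    {"hand": 0.0, "dx": -0.167, "dy": -0.1785, "dz": -0.03, "roll": -2},
    {"hand": 0.0, "dx": -0.167, "dy": -0.1785, "dz": -0.07, "roll": -2},
    {"hand": 0.0, "dx": -0.167, "dy": -0.1785, "dz": -0.093, "roll": -2},
    {"hand": 0.0, "dx": -0.167, "dy": -0.1785, "dz": -0.101, "roll": -2},
    {"hand": 0.0, "dx": -0.167, "dy": -0.1785, "dz": -0.101, "roll": -2}
  ]
}}

```text
clock: 50.25
tool_pos: [0.4187, -0.1053, 0.0111]
tcp_rot: [[-0.057, 0.998, -0.002], [0.998, 0.057, 0.001], [0.001, -0.002, -1.0]]
force: [0.8, -0.2, -0.2]
width: 0.0259
```

{"api": "servo_tool", "payload": {
  "series": [
    {"hand": 0.0, "dx": 0, "dy": 0, "dz": 0, "roll": 0},
    {"hand": 0.045, "dx": 0, "dy": 0, "dz": 0, "roll": 0},
    {"hand": 0.045, "dx": 0, "dy": 0, "dz": 0, "roll": 0},
    {"hand": 0.045, "dx": 0, "dy": 0, "dz": 0.03, "roll": 0},
    {"hand": 0.045, "dx": 0, "dy": 0, "dz": 0.07, "roll": 0},
    {"hand": 0.045, "dx": 0, "dy": 0, "dz": 0.11, "roll": 0},
    {"hand": 0.045, "dx": 0, "dy": 0, "dz": 0.15, "roll": 0},
    {"hand": 0.045, "dx": 0.03, "dy": 0.03, "dz": 0.18, "roll": 0},
    {"hand": 0.045, "dx": 0.06, "dy": 0.06, "dz": 0.2, "roll": 0},
    {"hand": 0.045, "dx": 0.06, "dy": 0.1, "dz": 0.2, "roll": 0},
    {"hand": 0.045, "dx": 0.06, "dy": 0.1, "dz": 0.2, "roll": 0},
    {"hand": 0.045, "dx": 0.06, "dy": 0.1, "dz": 0.2, "roll": 0}
  ]
}}

```text
clock: 51.45
tool_pos: [0.4789, -0.0056, 0.2122]
tcp_rot: [[-0.058, 0.998, 0.0], [0.998, 0.058, -0.0], [-0.0, 0.0, -1.0]]
force: [0.3, -1.3, -1.0]
width: 0.0449
```

```bash
python3 b.py; python3 - <<'E'
from h import *
f=robot.grab_frame("side"); save(f,"end",s=1.42)
E
```

```text
[ 0.4789 -0.0056  0.2122] 0.044914151778928324 51.45
side [330.0, 205.0, 12.0, 18.0] 0.77 [ 0.4202 -0.1579  0.022 ]
side [344.0, 194.0, 15.0, 18.0] 0.7 [ 0.4204 -0.2146  0.022 ]
side [315.0, 218.0, 13.0, 21.0] 0.54 [ 0.4168 -0.0992  0.022 ]
top [345.0, 244.0, 18.0, 11.0] 0.63 [ 0.4271 -0.2163  0.022 ]
```

View pics/end.png

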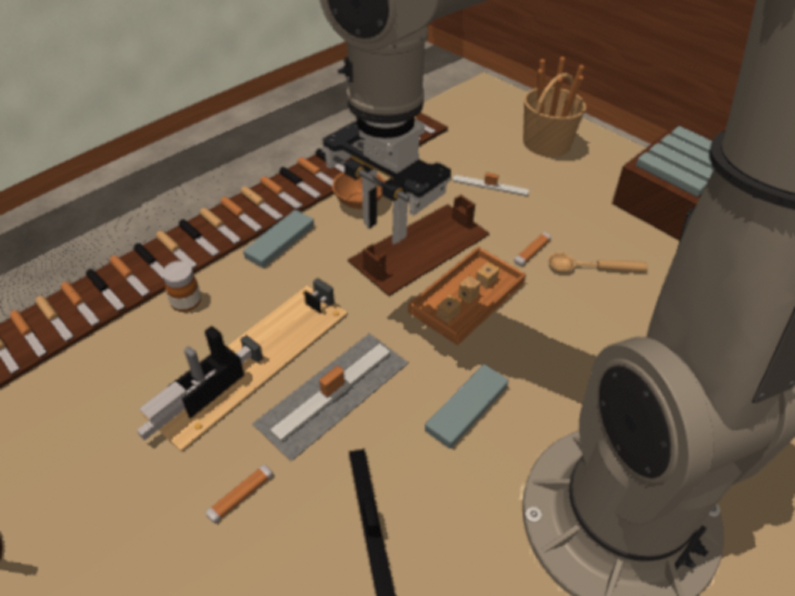

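The last picture shows all three blocks in the tray (about (450,308), (468,290), (487,275)) and the bar on the felt at (332,390). The jaw is open, the other goods look unmoved, and the arm is clear of everything.

```bash
python3 -c "
from cell import robot
print(robot.job_done())"
```

```text
the job is handed in; nothing more can be done
None
```

The job is done and handed in at about 52 s on the robot's clock; no verdict is reported.

- **Bar:** I lifted it out of the brackets and laid it along the felt. It slipped about 22 mm down in the fingers on the way, but it stayed level and was set down by the corrected height.
- **Row and clamp:** I set all three blocks in the bed and gave the trigger four full strokes. The image profiles from both cameras showed the pad pushed in about 6.5–7 mm. The pad readings were unchanged about 3 s after I let go of the trigger.
- **Release:** I held the release tab down for over 2 s. The jaw face came back to its starting place (clamp y −30.0 mm, against −29.8 mm at the start).
- **Last checks:** The final picture and the detector show three blocks in the tray and the bar on the felt. The clamp is open, the other goods look unmoved, and the arm is clear.

**One irregularity:** the middle block was found tipped onto its end after it was placed, possibly from a knock. I left it that way, so it was clamped and put in the tray standing on end. The top camera saw only one of the three blocks at the end, with the arm probably in its view; the side camera found all three.

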